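# Unclamp the glued tray and put the iron weights away

### The arm

A 6-joint arm with a two-finger parallel gripper is mounted at the origin on the work surface. World frame = base frame: x ahead of the robot, y to its left, z up, the work surface at z = 0. Lengths are in m, angles in rad, forces in N, time in s.
With the tool pointing down it reaches from about 0.325 to 1 m from the base axis. Payload 5.1 kg.
Tool frame: the origin (TCP) lies midway between the tips of the shut fingers; the grasp point (between the pads) lies 19 mm behind it; z points along the fingers, y is the line along which they close (so a half turn about z gives the same grasp; the last joint's range is limited). The gripper opens to 85 mm and grips with 20 to 120 N. Pads are 22 mm wide; open, the fingers measure 114 mm over their backs; the gripper's body (76 mm by 85 mm) begins 54 mm behind the grasp point. The pads swing forward as they close: fully open they stand 13 mm farther back than shut.
Start: joints at [1.239, 0.124, 1.65, -0, 1.367, -0.083], TCP at [0.16, 0.63, 0.231] pointing down, gripper open.
Joint ranges: [-2.61, 2.61], [-1.02, 2.33], [0.03, 2.71], [-1.35, 4.49], [0.32, 2.68], [-2.91, 2.91]. Speed limits (rad/s): [2.57, 2.57, 3.14, 3.14, 3.14, 3.14].

### API

Orientations are given as a unit quaternion [w, x, y, z].
In Python, from station import * gives the robot as it stands. The module is installed in compiled form; this text tells all that it offers.
- The arm moves only by the tool apply_moves, never from a script. Its argument "deltas" is a list of rows, each an object with "dp": the shift along the tool's x, y, z in mm, a list of three; "rotation": the turn, a rotation vector about the tool's x, y, z in rad, a list of three; "gripper": the gripper command: -1 is shut, 1 is fully open, values between are in proportion. A call has 1 to 8 rows; each row is the pose to reach, as a shift and turn from the pose commanded when the call began, along the tool's axes at that moment; what a row does not reach only later rows make up. A row lasts 1/10 s, in which the tool goes at most 50 mm and 8.59 degrees, less where a joint would pass 70% of its speed; a pose out of reach is approached as far as the arm can. A call with a gripper value outside its range is refused whole. The fingers move at their own pace and stop on an object; the grip force is fixed at half the most. Time passes only in rows, so rows that repeat a pose let the fingers close. It gives the time, the measured TCP pose, the force, the opening and the grip force at its end, in the units of the state.
- get_obs(): the state, without advancing time (a new reading comes with each control period).
- snapshot(name): name is "side" or "top" or "wrist"; returns a dict with "img" (400x640x3 uint8, red, green, blue), "K" (3x3 intrinsics, pixels), "R" (3x3) and "t" (3): a world point X has camera coordinates R X + t. Camera axes: x right, y down, z forward; pixel columns grow to the right and rows downward; lengths in m; the calibration is good to about 2 mm. A picture is of the moment at which its call begins. There is no depth.
- job_done(): hands the job in; it is judged then, once.
The state is a dict: "time_s": time; "q": joint angles; "qvel": joint speeds; "tau": joint torques, N m; "tool_pos": TCP position; "eef_rot": TCP orientation; "ft_force": force on the tool from outside, world axes, zero at the start; "torque": the same for the moment, N m; "finger_gap": opening from 0.0 (shut) to 1.0 (fully open); "grasp_force": force on a finger pad.
Only numpy, scipy, OpenCV 4.12 (cv2) and the standard library are available. Lean on these libraries where they do the work, as an engineer would, in place of code of your own. Each camera call takes 0.05 s, during which the arm holds its last target. There are 200 camera calls.

### The job

The glued pine tray in the ratchet clamp has set. Throw the pawl right back, draw the toothed bar well back and take out the tray; with the lid of the black box slid fully back, tip the tray's iron weights into the box. Put the loose weights from the cork mat in the box too, lay the empty tray flat in the middle of the mat, slide the lid fully shut, leave the clamp standing open and leave the other things on the bench alone.

Things in the scene. Friction and masses are not known exactly. Their poses are not given: they have to be found in the camera images.
- clamp: ratchet bar clamp on a fixed plywood board (90 x 340 mm, 12 mm thick). Origin: bench level under the tray's middle. Along y: fixed jaw (inner face y = +55 mm, 60 mm high), tray lying on the board, moving jaw with springy pad (58 mm high), pawl housing (x +-20, y -214 to -154 mm, 78 mm high), toothed bar through it to a hand post. Jaws 70 mm wide, at mid tray.
- clamp_bar (a joint): how far the toothed bar with the moving jaw is drawn back, along the clamp's -y, in m: about 0 clamped, 0.062 fully back (stop). Slides stiffly (about 2 N), stays where left. While the pawl lies in the teeth (8 mm high, 16 mm pitch, on top of the bar) it cannot be drawn back.
- bar_handle (a point): point on the axis of the upright black hand post at the end of the toothed bar: 26 mm diameter, clear from 54 to 102 mm above the bench; the point lies 18 mm below its top. Moves with the bar.
- pawl (a joint): angle of the steel pawl, rad: 0 lying in the teeth, grows as lifted; clear of the teeth from about 0.25; its weight drops it back unless swung past upright (about 1.35), beyond which it falls over to its stop at 1.8 and stays. Bar pressure makes its first few degrees take up to 15 N at the pin.
- pawl_pin (a point): grip point on the pawl's round crank pin (12 mm diameter), which sticks out along the clamp's -x, free for 35 mm; pads go across it, along the clamp's y. 88 mm above the bench when down. Swings up and towards the clamp's -y, 47 mm radius, about the hinge axis along the clamp's x at y = -196 mm, 66 mm above the bench; when down it is 42 mm to +y of that axis and 22 mm above it.
- tray: pine scoop tray 170 mm (x) x 110 mm (y), 200 g, lying in the clamp. Origin: middle of its underside; z up. Floor 8 mm thick; long side walls 10 mm thick, 42 mm high; front end (-x) open; at the back end (+x) an upright gripping board 14 mm thick (x 71 to 85 mm), 70 mm high, as wide as the tray. Iron starts to slide on its floor at about 20 to 27 degrees of tilt.
- tray_front (a point): middle of the open front edge of the tray's floor, on its upper face; moves with the tray.
- storage_box: black plastic box 180 mm (x) x 130 mm (y), 85 mm high plus 10 mm lid rails on its two long sides, walls and floor 4 mm, fixed to the bench, mouth on top. Origin: middle of its underside.
- lid (a joint): how far the flat sliding lid is back, along the box's +x, in m: 0 shut, 0.16 fully back (stop). Then the mouth is open from the box's x = -86 to +70 mm and the lid sticks out behind the box, 87 to 91 mm above the bench. Slides with about 1.5 N, stays where left.
- lid_rib (a point): point in the lid's finger rib, an upright bar 12 mm thick (along the box's x), 80 mm long (along y), 26 mm high, on the lid's front edge; the point lies 4 mm below its top, 112 mm above the bench. Moves with the lid.
- cork_mat: cork mat 240 mm (x) x 170 mm (y), 3 mm thick, fixed flat on the bench. Origin: middle of its underside.
- weight1: dark iron weight bar 60 mm (x) x 22 mm (y) x 15 mm (z), 140 g, lying in the tray at the start; origin: middle of its underside. None if absent.
- weight2: dark iron weight bar 60 mm (x) x 22 mm (y) x 15 mm (z), 140 g, lying in the tray at the start; origin: middle of its underside. None if absent.
- weight3: dark iron weight bar 60 mm (x) x 22 mm (y) x 15 mm (z), 140 g, lying in the tray at the start; origin: middle of its underside. None if absent.
- weight4: dark iron weight bar 60 mm (x) x 22 mm (y) x 15 mm (z), 140 g, lying in the tray at the start; origin: middle of its underside. None if absent.
- weight5: dark iron weight bar 60 mm (x) x 22 mm (y) x 15 mm (z), 140 g, lying on the cork mat at the start; origin: middle of its underside. None if absent.
- weight6: dark iron weight bar 60 mm (x) x 22 mm (y) x 15 mm (z), 140 g, lying on the cork mat at the start; origin: middle of its underside. None if absent.
- weight7: dark iron weight bar 60 mm (x) x 22 mm (y) x 15 mm (z), 140 g, lying on the cork mat at the start; origin: middle of its underside. None if absent.
- spring_gripper: spring hand gripper with two red handles, about 150 mm long, lying on the bench; bystander; to be left alone. Origin: middle of its underside.
- door_stop: small aluminium door stop, 48 mm across, 44 mm tall; bystander; to be left alone. Origin: middle of its underside.
- glue_bottle: white glue bottle, 54 mm across, 150 mm tall, standing; bystander; to be left alone. Origin: middle of its underside.
- pine_offcut: pine offcut 130 x 45 x 20 mm lying flat; bystander; to be left alone. Origin: middle of its underside.
- tape_roll: roll of paper tape, 100 mm across, 25 mm tall, lying flat; bystander; to be left alone. Origin: middle of its underside.
Things that resemble listed ones, but are neither listed nor needed, are in the scene too. Leave any yellow look-alike of the tray alone.

How it is judged:
On the way, in this order (a step that is already met when the one before it is completed fails the run):
1. the pawl is thrown back clear of the teeth (value of joint pawl above 1.4 rad), for 0.3 s.
2. the toothed bar is drawn back at least 45 mm past the raised pawl (value of joint clamp_bar above 0.045 m and value of joint pawl above 1 rad), for 0.2 s.
3. the tray is tipped with its open front over the box while the lid is fully back (angle between tray's own z axis and vertical above 0.4 rad and horizontal distance between tray_front and storage_box below 0.12 m and height (world z) of tray_front above 0.07 m and value of joint lid above 0.145 m), for 0.2 s.
At the end, for the whole second after the job is handed in: every weight lies at rest inside the black box, below its rim; the tray lies flat on the cork mat (tilt under 0.06 rad), its middle within 50 mm of the mat's middle; the lid is shut to within 6 mm; the pawl is still thrown back (over 1.4 rad) and the bar drawn back more than 40 mm (x of weight1 in the frame of storage_box between -0.088 and 0.088 m and y of weight1 in the frame of storage_box between -0.063 and 0.063 m and z of each of weight1, weight2, weight3, weight4, weight5, weight6, weight7 in the frame of storage_box below 0.075 m and linear speed of each of weight1, weight2, weight3, weight4, weight5, weight6, weight7 below 0.03 m/s and x of weight2 in the frame of storage_box between -0.088 and 0.088 m and y of weight2 in the frame of storage_box between -0.063 and 0.063 m and x of weight3 in the frame of storage_box between -0.088 and 0.088 m and y of weight3 in the frame of storage_box between -0.063 and 0.063 m and x of weight4 in the frame of storage_box between -0.088 and 0.088 m and y of weight4 in the frame of storage_box between -0.063 and 0.063 m and x of weight5 in the frame of storage_box between -0.088 and 0.088 m and y of weight5 in the frame of storage_box between -0.063 and 0.063 m and x of weight6 in the frame of storage_box between -0.088 and 0.088 m and y of weight6 in the frame of storage_box between -0.063 and 0.063 m and x of weight7 in the frame of storage_box between -0.088 and 0.088 m and y of weight7 in the frame of storage_box between -0.063 and 0.063 m and horizontal distance between tray and cork_mat below 0.05 m and height (world z) of tray below 0.008 m and angle between tray's own z axis and vertical below 0.06 rad and linear speed of tray below 0.02 m/s and value of joint lid below 0.006 m and value of joint pawl above 1.4 rad and value of joint clamp_bar above 0.04 m); the robot touches nothing.
It fails at once if the tray is pulled up out of the clamp before the bar is drawn back (height (world z) of tray above 0.035 m and value of joint clamp_bar below 0.03 m).
It fails at once if another thing on the bench is pushed more than 30 mm (distance of any of spring_gripper, door_stop, glue_bottle, pine_offcut, tape_roll from where it was at the start of the episode above 0.03 m).
Of weight1, weight2, weight3, weight4 only 2 to 4 are there at a start; the rules pass over those that are not, and their reading is None.
Of weight5, weight6, weight7 only 2 to 3 are there at a start; the rules pass over those that are not, and their reading is None.
At some moment in a run one of weight5, weight6, weight7 may be knocked a few centimetres aside while the robot is not near it.
It also fails if it takes over 208 s, if anything falls off the work surface, if the arm or the gripper's body presses on something with over 40 N, if the wrist force passes 120 N, or if a joint passes its speed limit or range.

## Working session

There is one attempt and no reset: what is moved stays moved. The work goes in short steps, Python scripts to look and compute and a tool call to move; the robot and the scene stay as the last step left them, time stands still between calls to the robot, and variables do not carry over. Pictures are saved under pics/ and viewed, at most 14 in all, crops included, and the job is handed in when it is done.

Besides the shell and the picture viewer there is one more tool, called after "Call:" by a JSON object that holds its "api" and its "payload", one argument or row to a line. apply_moves: Moves the arm, as the interface text tells. Its arguments: {"type":"object","properties":{"deltas":{"type":"array"}},"required":["deltas"]}

```bash
mkdir -p pics; cat > h.py <<'E'
from station import *
import numpy as np, cv2
from scipy.spatial.transform import Rotation as Ro
def save(n,name):
    s=snapshot(n); cv2.imwrite('pics/%s.png'%name,s['img'][:,:,::-1]); np.savez('pics/%s.npz'%name,**s); return s
def load(name): return dict(np.load('pics/%s.npz'%name))
def ray(s,u,v,z):
    c=-s['R'].T@s['t']; d=s['R'].T@np.linalg.inv(s['K'])@np.array([u,v,1.]); return c+d*(z-c[2])/d[2]
def proj(s,X):
    p=s['K']@(s['R']@np.asarray(X,float)+s['t']); return p[:2]/p[2]
def pose():
    o=get_obs(); q=o['eef_rot']; return np.array(o['tool_pos']),Ro.from_quat([q[1],q[2],q[3],q[0]]),o
def to(target,Rt=None):
    p,R,o=pose(); dp=R.inv().apply(np.array(target)-p)*1000
    rv=(R.inv()*Rt).as_rotvec() if Rt is not None else None
    return dp.round(1),rv
E
python3 - <<'E'
from h import *
for n in ('top','side'):
    s=save(n,n+'0'); print(n,-s['R'].T@s['t'],s['K'][0,0])
p,R,o=pose();print(p,R.as_matrix().round(3),o)
E
```

```text
top [ 3.45505661e-01 -5.33056297e-04  1.27589202e+00] 478.21278172417624
side [ 0.3315489  -0.89768928  1.0046133 ] 444.67371871115296
[0.15987577 0.62943771 0.23013691] [[-0.969  0.246 -0.001]
 [ 0.246  0.969 -0.002]
 [ 0.    -0.002 -1.   ]] {'time_s': 0.1, 'q': array([ 1.23941920e+00,  1.24469126e-01,  1.65157149e+00,  2.59125029e-05,
        1.36753677e+00, -8.26413556e-02]), 'qvel': array([ 0.0009242 , -0.00052286, -0.00314116,  0.00104576,  0.00029695,
        0.00146849]), 'tau': array([ 3.12421880e-04, -4.24929678e+01, -3.66655755e+01, -1.10196509e-04,
        3.90948378e-03,  3.31507216e-06]), 'tool_pos': array([0.15987577, 0.62943771, 0.23013691]), 'eef_rot': array([-2.16381252e-04,  1.24050071e-01,  9.92275463e-01, -9.68572902e-04]), 'ft_force': array([0.24800766, 0.34998014, 0.07372402]), 'torque': array([ 0.06577517, -0.0582488 , -0.01412085]), 'grasp_force': 0.0, 'finger_gap': 0.997721646370443}
```

View pics/top0.png

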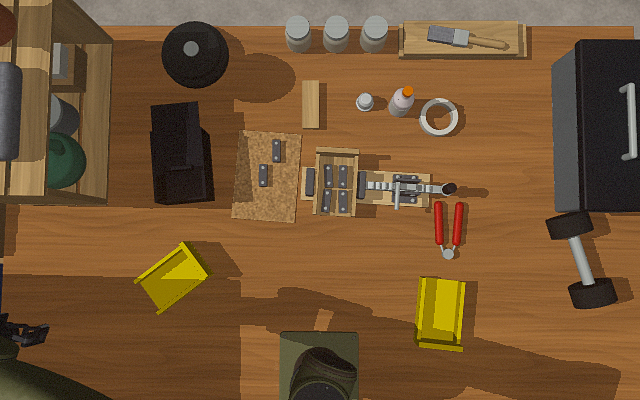

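View pics/side0.png

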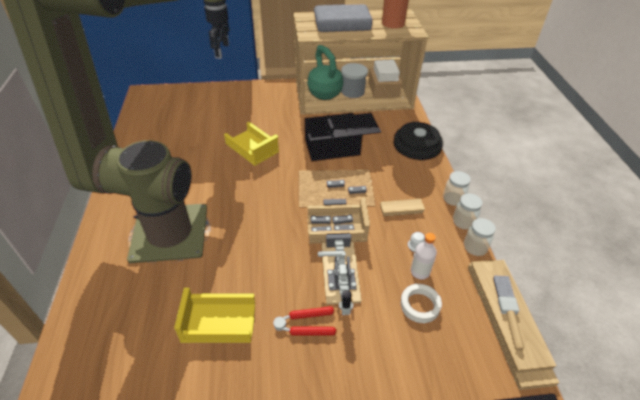

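Top view: the clamp with pine tray is at (335,180) and the mat at (267,177), with weights near (276,150) and (263,175). The black box is at (182,155). The two yellow trays at (172,278) and (441,313) are look-alikes. I'll confirm with an enlarged crop.

```bash
python3 - <<'E'
from h import *
a=load('top0')['img'][90:235,140:470,::-1]
cv2.imwrite('pics/c0.png',cv2.resize(np.clip(a.astype(float)*1.5,0,255).astype(np.uint8),None,fx=2.4,fy=2.4,interpolation=cv2.INTER_CUBIC))
E
```

```text
(no output)
```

View pics/c0.png

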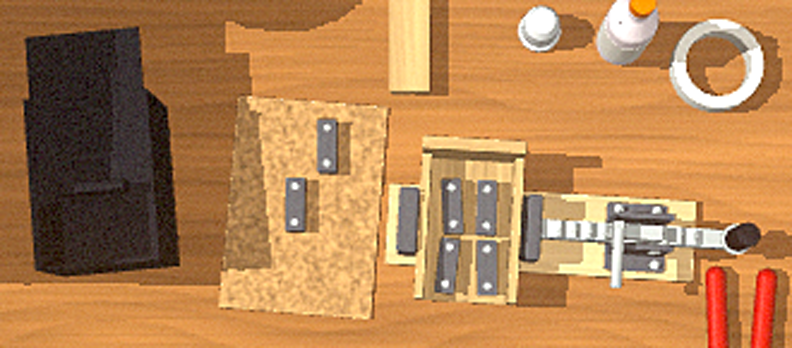

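```bash
python3 - <<'E'
from h import *
s=load('top0')
def P(cx,cy,z): return ray(s,140+cx/2.4,90+cy/2.4,z).round(3)
for n,cx,cy,z in [('boardL',423,138,.082),('boardR',525,145,.082),('pin tip',615,286,.088),('pin root',619,222,.088),('post top',740,236,.102),
 ('jawR bot',540,257,.058),('jawR top',542,196,.058),('rib L',75,187,.116),('rib R',126,184,.116),('box rimFL',34,270,.095),('box FR',178,264,.095),('lid backL',26,37,.091),('lid backR',138,28,.091),
 ('w5',327,146,.018),('w6',295,205,.018),('matTL',245,96,.003),('TR',388,108,.003),('BR',373,319,.003),('BL',219,304,.003)]:
    print(n,P(cx,cy,z))
E
```

```text
boardL [0.574 0.008 0.082]
boardR [ 0.567 -0.099  0.082]
pin tip [ 0.419 -0.191  0.088]
pin root [ 0.486 -0.196  0.088]
post top [ 0.471 -0.317  0.102]
jawR bot [ 0.452 -0.117  0.058]
jawR top [ 0.517 -0.119  0.058]
rib L [0.516 0.364 0.116]
rib R [0.519 0.311 0.116]
box rimFL [0.432 0.411 0.095]
box FR [0.439 0.261 0.095]
lid backL [0.679 0.428 0.091]
lid backR [0.689 0.309 0.091]
w5 [0.577 0.115 0.018]
w6 [0.511 0.15  0.018]
matTL [0.637 0.21  0.003]
TR [0.623 0.048 0.003]
BR [0.386 0.063 0.003]
BL [0.402 0.235 0.003]
```

```bash
cat >> h.py <<'E'
def down(yaw): # tool y axis at world +y turned by yaw, pointing down
    c,s=np.cos(yaw),np.sin(yaw); return Ro.from_matrix(np.array([[-c,-s,0],[-s,c,0],[0,0,-1]]).T*1.0) if 0 else Ro.from_matrix(np.column_stack([[-c,-s,0],[-s,c,0],[0,0,-1]]))
def plan(wps):
    p,R,o=pose()
    for t,Rt in wps:
        t=np.array(t); print((R.inv().apply(t-p)*1000).round(1),(R.inv()*Rt).as_rotvec().round(4)); p,R=t,Rt
PSI=np.radians(-3.7)
def clamp(x,y,z,o=(0.485,-0.040)):
    c,s=np.cos(PSI),np.sin(PSI); return np.array([o[0]+c*x-s*y,o[1]+s*x+c*y,z])
E
python3 - <<'E'
from h import *
D=down(PSI)
print(clamp(-.038,-.154,.2))
plan([((.33,.30,.23),D),((.42,-.08,.23),D),((.437,-.191,.20),D)])
E
```

```text
[ 0.43714123 -0.19122678  0.2       ]
[-246.  -277.4    0.6] [-0.002  -0.0004 -0.1842]
[-114.3 -373.4    0. ] [0. 0. 0.]
[ -24.1 -109.7   30. ] [0. 0. 0.]
```

Call:
{"api": "apply_moves", "payload": {
  "deltas": [
    {"dp": [-246,-277,0],"rotation": [-0.002,0,-0.184],"gripper": 0},
    {"dp": [-246,-277,0],"rotation": [-0.002,0,-0.184],"gripper": 0},
    {"dp": [-246,-277,0],"rotation": [-0.002,0,-0.184],"gripper": 0},
    {"dp": [-246,-277,0],"rotation": [-0.002,0,-0.184],"gripper": 0},
    {"dp": [-246,-277,0],"rotation": [-0.002,0,-0.184],"gripper": 0},
    {"dp": [-246,-277,0],"rotation": [-0.002,0,-0.184],"gripper": 0},
    {"dp": [-246,-277,0],"rotation": [-0.002,0,-0.184],"gripper": 0},
    {"dp": [-246,-277,0],"rotation": [-0.002,0,-0.184],"gripper": 0}
  ]
}}

```text
time_s: 0.9
tool_pos: [0.3312, 0.2978, 0.2309]
eef_rot: [0.0, 0.034, 0.999, 0.0]
ft_force: [1.5, 1.0, 0.3]
finger_gap: 0.501
grasp_force: 0.0
```

Call:
{"api": "apply_moves", "payload": {
  "deltas": [
    {"dp": [-114,-373,0],"rotation": [0,0,0],"gripper": 0},
    {"dp": [-114,-373,0],"rotation": [0,0,0],"gripper": 0},
    {"dp": [-114,-373,0],"rotation": [0,0,0],"gripper": 0},
    {"dp": [-114,-373,0],"rotation": [0,0,0],"gripper": 0},
    {"dp": [-114,-373,0],"rotation": [0,0,0],"gripper": 0},
    {"dp": [-114,-373,0],"rotation": [0,0,0],"gripper": 0},
    {"dp": [-114,-373,0],"rotation": [0,0,0],"gripper": 0},
    {"dp": [-114,-373,0],"rotation": [0,0,0],"gripper": 0}
  ]
}}

```text
time_s: 1.7
tool_pos: [0.4197, -0.0812, 0.2303]
eef_rot: [0.0, 0.033, 0.999, 0.001]
ft_force: [0.2, 0.2, 1.0]
finger_gap: 0.501
grasp_force: 0.0
```

Call:
{"api": "apply_moves", "payload": {
  "deltas": [
    {"dp": [-24,-110,10],"rotation": [0,0,0],"gripper": 0},
    {"dp": [-24,-110,10],"rotation": [0,0,0],"gripper": 0},
    {"dp": [-24,-110,10],"rotation": [0,0,0],"gripper": 0},
    {"dp": [-24,-110,10],"rotation": [0,0,0],"gripper": 0}
  ]
}}

```text
time_s: 2.1
tool_pos: [0.4362, -0.1913, 0.2195]
eef_rot: [-0.001, 0.034, 0.999, 0.002]
ft_force: [0.5, 0.2, -0.3]
finger_gap: 0.498
grasp_force: 0.0
```

```bash
python3 - <<'E'
from h import *
s=save('wrist','w1'); print(-s['R'].T@s['t'],s['R'].T.round(2),s['K'][0,0])
print(pose()[0]); print(proj(s,clamp(-.038,-.154,.088)),proj(s,clamp(0,-.28,.102)))
E
```

```text
[ 0.37079475 -0.1874822   0.36265304] [[ 0.07  0.96  0.26]
 [ 1.   -0.07 -0.01]
 [ 0.    0.26 -0.97]] 358.4129708655702
[ 0.43634081 -0.18998217  0.21975433]
[315.44155248 192.07288843] [153.50370397 244.68119047]
```

View pics/w1.png

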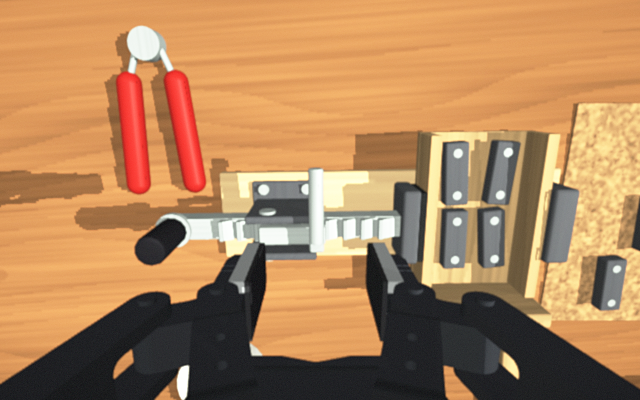

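The pin runs from (316,170) at its tip to (317,250), where I predicted it. The post top is near (150,250).

```bash
python3 - <<'E'
from h import *
s=load('w1')
for u,v,z in [(316,170,.088),(317,195,.088),(150,248,.102),(416,131,.054),(560,130,.054)]: print(ray(s,u,v,z).round(4))
D=down(PSI)
a=clamp(-.038,-.154,.069)
w=[(a,D)]
for th in [.25,.6,1,1.35,1.6]:
    A=np.arctan2(22,42)+th; r=.0474
    w.append((clamp(-.038,-.196+r*np.cos(A),.066+r*np.sin(A)-.019),D))
w0=a
plan(w[:1]); print([ (D.inv().apply(t-a)*1000).round(1) for t,_ in w])
E
```

```text
[ 0.4196 -0.1896  0.088 ]
[ 0.4396 -0.1902  0.088 ]
[ 0.4695 -0.3226  0.102 ]
[ 0.3981 -0.1029  0.054 ]
[0.4057 0.0192 0.054 ]
[ -1.1  -1.7 150.7] [ 0.0033 -0.0012 -0.0018]
[array([0., 0., 0.]), array([-0. , -6.8, -9.7]), array([ -0. , -19.8, -19.9]), array([ -0. , -37.8, -25.2]), array([ -0. , -54.3, -23.8]), array([ -0. , -65.2, -19.3])]
```

Call:
{"api": "apply_moves", "payload": {
  "deltas": [
    {"dp": [-1,0,50],"rotation": [0,0,0],"gripper": 0},
    {"dp": [-1,0,100],"rotation": [0,0,0],"gripper": 0},
    {"dp": [-1,0,130],"rotation": [0,0,0],"gripper": 0},
    {"dp": [-1,0,150],"rotation": [0,0,0],"gripper": 0},
    {"dp": [-1,0,150],"rotation": [0,0,0],"gripper": 0},
    {"dp": [-1,0,150],"rotation": [0,0,0],"gripper": 0}
  ]
}}

```text
time_s: 2.75
tool_pos: [0.4381, -0.1886, 0.071]
eef_rot: [0.0, 0.031, 1.0, 0.001]
ft_force: [0.7, -0.5, 0.7]
finger_gap: 0.5
grasp_force: 0.0
```

Call:
{"api": "apply_moves", "payload": {
  "deltas": [
    {"dp": [0,0,0],"rotation": [0,0,0],"gripper": -1},
    {"dp": [0,0,0],"rotation": [0,0,0],"gripper": -1},
    {"dp": [0,0,0],"rotation": [0,0,0],"gripper": -1},
    {"dp": [0,0,0],"rotation": [0,0,0],"gripper": -1},
    {"dp": [0,0,0],"rotation": [0,0,0],"gripper": -1},
    {"dp": [0,0,0],"rotation": [0,0,0],"gripper": -1}
  ]
}}

```text
time_s: 3.35
tool_pos: [0.439, -0.1913, 0.0725]
eef_rot: [0.002, 0.032, 0.999, -0.001]
ft_force: [-1.8, -4.0, 7.3]
finger_gap: 0.115
grasp_force: 58.8
```

Call:
{"api": "apply_moves", "payload": {
  "deltas": [
    {"dp": [0,-3,-5],"rotation": [0,0,0],"gripper": -1},
    {"dp": [0,-7,-10],"rotation": [0,0,0],"gripper": -1},
    {"dp": [0,-13,-16],"rotation": [0,0,0],"gripper": -1},
    {"dp": [0,-20,-20],"rotation": [0,0,0],"gripper": -1},
    {"dp": [0,-29,-23.5],"rotation": [0,0,0],"gripper": -1},
    {"dp": [0,-38,-25],"rotation": [0,0,0],"gripper": -1},
    {"dp": [0,-46,-25],"rotation": [0,0,0],"gripper": -1},
    {"dp": [0,-54,-24],"rotation": [0,0,0],"gripper": -1}
  ]
}}

```text
time_s: 4.15
tool_pos: [0.436, -0.2434, 0.0973]
eef_rot: [0.002, 0.032, 0.999, 0.002]
ft_force: [0.2, 6.8, 12.3]
finger_gap: 0.114
grasp_force: 62.5
```

Call:
{"api": "apply_moves", "payload": {
  "deltas": [
    {"dp": [0,-5,2],"rotation": [0,0,0],"gripper": -1},
    {"dp": [0,-10,4],"rotation": [0,0,0],"gripper": -1},
    {"dp": [0,-13,6],"rotation": [0,0,0],"gripper": -1},
    {"dp": [0,-13,6],"rotation": [0,0,0],"gripper": -1}
  ]
}}

```text
time_s: 4.55
tool_pos: [0.4354, -0.2577, 0.0896]
eef_rot: [0.003, 0.033, 0.999, -0.0]
ft_force: [4.8, -2.2, 1.8]
finger_gap: 0.113
grasp_force: 64.7
```

```bash
python3 - <<'E'
from h import *
s=save('wrist','w2'); p,R,o=pose(); print(p,o['ft_force'],o['finger_gap'],o['grasp_force'])
E
```

```text
[ 0.43542593 -0.25770051  0.08950661] [ 6.38643915 -2.75321123  2.04913701] 0.11398190845010213 64.66995477676392
```

View pics/w2.png

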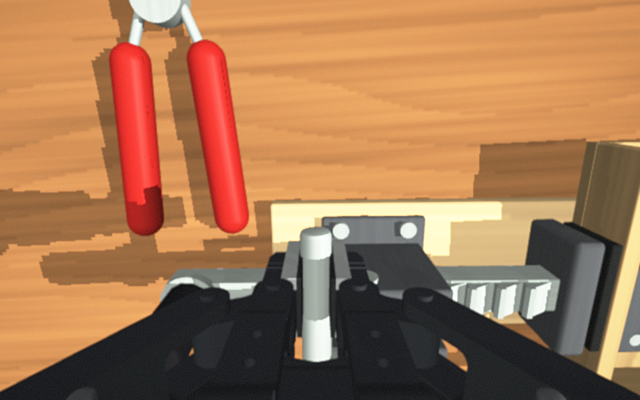

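Call:
{"api": "apply_moves", "payload": {
  "deltas": [
    {"dp": [0,0,0],"rotation": [0,0,0],"gripper": 0.1},
    {"dp": [0,0,0],"rotation": [0,0,0],"gripper": 0.1},
    {"dp": [0,0,0],"rotation": [0,0,0],"gripper": 0.1},
    {"dp": [0,0,0],"rotation": [0,0,0],"gripper": 0.1},
    {"dp": [0,0,0],"rotation": [0,0,0],"gripper": 0.1},
    {"dp": [0,0,-50],"rotation": [0,0,0],"gripper": 0.1},
    {"dp": [0,0,-100],"rotation": [0,0,0],"gripper": 0.1},
    {"dp": [0,0,-110],"rotation": [0,0,0],"gripper": 0.1}
  ]
}}

```text
time_s: 5.4
tool_pos: [0.4362, -0.2589, 0.2055]
eef_rot: [0.005, 0.032, 0.999, -0.002]
ft_force: [0.1, -0.2, 0.3]
finger_gap: 0.547
grasp_force: 0.0
```

Call:
{"api": "apply_moves", "payload": {
  "deltas": [
    {"dp": [-19,-32,0],"rotation": [0,0,0],"gripper": 0.1},
    {"dp": [-38,-62,0],"rotation": [0,0,0],"gripper": 0.1},
    {"dp": [-38,-62,0],"rotation": [0,0,0],"gripper": 0.1}
  ]
}}

```text
time_s: 5.7
tool_pos: [0.4682, -0.3237, 0.1977]
eef_rot: [0.0, 0.033, 0.999, 0.001]
ft_force: [-0.2, 0.3, -1.0]
finger_gap: 0.55
grasp_force: 0.0
```

```bash
python3 - <<'E'
from h import *
s=save('wrist','w3'); p,R,o=pose(); print(p,proj(s,(.4695,-.3226,.102)),proj(s,clamp(-.038,-.227,.102)))
E
```

```text
[ 0.46736112 -0.3220493   0.19723142] [317.36798855 204.45718164] [401.80633552 144.95212975]
```

View pics/w3.png

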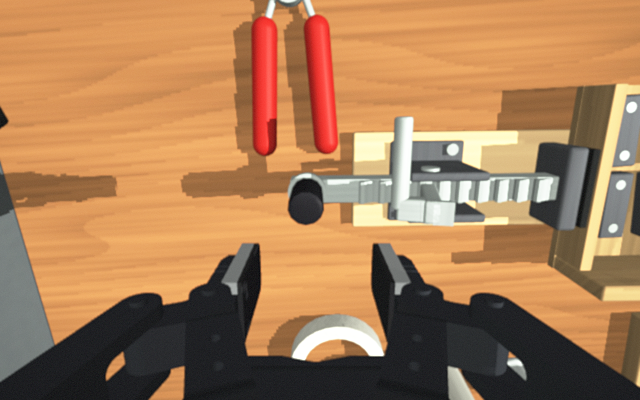

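The pawl lies thrown back, with its pin at (402,150). The post top is at (306,205), about 7 mm further to -y than expected, so I'll correct for that and grip.

Call:
{"api": "apply_moves", "payload": {
  "deltas": [
    {"dp": [0,-7,40],"rotation": [0,0,0],"gripper": 0.1},
    {"dp": [0,-7,85],"rotation": [0,0,0],"gripper": 0.1},
    {"dp": [0,-7,120],"rotation": [0,0,0],"gripper": 0.1},
    {"dp": [0,-7,132],"rotation": [0,0,0],"gripper": 0.1},
    {"dp": [0,-7,132],"rotation": [0,0,0],"gripper": 0.1}
  ]
}}

```text
time_s: 6.25
tool_pos: [0.4653, -0.3261, 0.0639]
eef_rot: [-0.002, 0.032, 0.999, 0.003]
ft_force: [0.5, -0.8, 1.1]
finger_gap: 0.55
grasp_force: 0.0
```

Call:
{"api": "apply_moves", "payload": {
  "deltas": [
    {"dp": [0,0,0],"rotation": [0,0,0],"gripper": -1},
    {"dp": [0,0,0],"rotation": [0,0,0],"gripper": -1},
    {"dp": [0,0,0],"rotation": [0,0,0],"gripper": -1},
    {"dp": [0,0,0],"rotation": [0,0,0],"gripper": -1},
    {"dp": [0,0,0],"rotation": [0,0,0],"gripper": -1}
  ]
}}

```text
time_s: 6.75
tool_pos: [0.4681, -0.3291, 0.0688]
eef_rot: [0.002, 0.032, 0.999, -0.0]
ft_force: [-2.0, 0.0, 7.1]
finger_gap: 0.287
grasp_force: 59.5
```

Call:
{"api": "apply_moves", "payload": {
  "deltas": [
    {"dp": [0,-8,0],"rotation": [0,0,0],"gripper": -1},
    {"dp": [0,-18,0],"rotation": [0,0,0],"gripper": -1},
    {"dp": [0,-28,0],"rotation": [0,0,0],"gripper": -1},
    {"dp": [0,-38,0],"rotation": [0,0,0],"gripper": -1},
    {"dp": [0,-48,0],"rotation": [0,0,0],"gripper": -1},
    {"dp": [0,-56,0],"rotation": [0,0,0],"gripper": -1},
    {"dp": [0,-60,0],"rotation": [0,0,0],"gripper": -1},
    {"dp": [0,-60,0],"rotation": [0,0,0],"gripper": -1}
  ]
}}

```text
time_s: 7.55
tool_pos: [0.465, -0.3861, 0.0688]
eef_rot: [0.002, 0.033, 0.999, 0.003]
ft_force: [1.1, 12.7, 11.7]
finger_gap: 0.291
grasp_force: 60.7
```

Call:
{"api": "apply_moves", "payload": {
  "deltas": [
    {"dp": [0,0,0],"rotation": [0,0,0],"gripper": 0.1},
    {"dp": [0,0,0],"rotation": [0,0,0],"gripper": 0.1},
    {"dp": [0,0,0],"rotation": [0,0,0],"gripper": 0.1},
    {"dp": [0,0,-50],"rotation": [0,0,0],"gripper": 0.1},
    {"dp": [0,0,-100],"rotation": [0,0,0],"gripper": 0.1},
    {"dp": [0,0,-150],"rotation": [0,0,0],"gripper": 0.1},
    {"dp": [0,0,-180],"rotation": [0,0,0],"gripper": 0.1}
  ]
}}

```text
time_s: 8.25
tool_pos: [0.4639, -0.3894, 0.2513]
eef_rot: [0.002, 0.033, 0.999, -0.001]
ft_force: [0.3, -0.7, 0.1]
finger_gap: 0.547
grasp_force: 0.0
```

```bash
python3 - <<'E'
from h import *
p,R,o=pose(); print(p,o['q'].round(2))
D=down(np.radians(-86.5)); D2=down(np.radians(93.5))
plan([((.43,-.05,.25),down(PSI)),((.505,.337,.25),down(PSI)),((.505,.337,.25),D)])
plan([((.43,-.05,.25),D2)])
s=save('top','top1')
a=s['img'][90:235,140:470,::-1]
cv2.imwrite('pics/c1.png',cv2.resize(np.clip(a.astype(float)*1.5,0,255).astype(np.uint8),None,fx=2.4,fy=2.4,interpolation=cv2.INTER_CUBIC))
E
```

```text
[ 0.46385322 -0.38937219  0.2513012 ] [-0.79  0.01  1.73  0.    1.39 -2.29]
[5.590e+01 3.365e+02 2.000e-01] [-0.0024  0.005  -0.0005]
[-49.9 391.    0. ] [0. 0. 0.]
[0. 0. 0.] [0.     0.     1.4451]
[5.590e+01 3.365e+02 2.000e-01] [-0.0061  0.0018 -1.697 ]
```

View pics/c1.png

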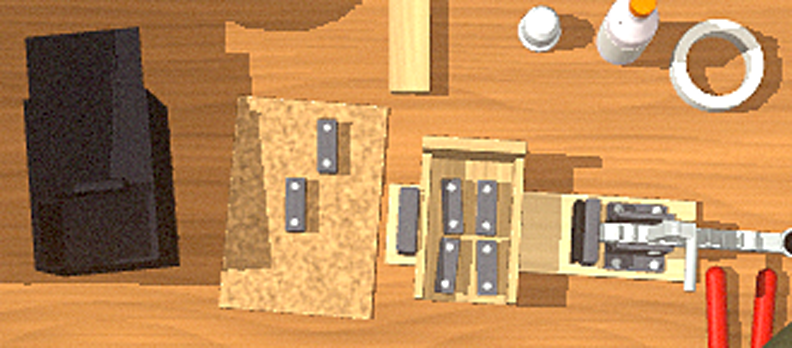

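```bash
python3 - <<'E'
from h import *
plan([((.43,-.05,.25),down(PSI-.8)),((.505,.337,.25),down(np.radians(-86.5)))])
E
```

```text
[ 57.5 337.8   3.3] [-0.0027  0.013   0.7994]
[245.8 308.2   0. ] [0.     0.     0.6451]
```

Call:
{"api": "apply_moves", "payload": {
  "deltas": [
    {"dp": [57,337,2],"rotation": [0,0,0.8],"gripper": 0},
    {"dp": [57,337,2],"rotation": [0,0,0.8],"gripper": 0},
    {"dp": [57,337,2],"rotation": [0,0,0.8],"gripper": 0},
    {"dp": [57,337,2],"rotation": [0,0,0.8],"gripper": 0},
    {"dp": [57,337,2],"rotation": [0,0,0.8],"gripper": 0},
    {"dp": [57,337,2],"rotation": [0,0,0.8],"gripper": 0},
    {"dp": [57,337,2],"rotation": [0,0,0.8],"gripper": 0},
    {"dp": [57,337,2],"rotation": [0,0,0.8],"gripper": 0}
  ]
}}

```text
time_s: 9.1
tool_pos: [0.4271, -0.0439, 0.2443]
eef_rot: [-0.0, 0.416, 0.909, 0.002]
ft_force: [-0.7, -0.4, -0.5]
finger_gap: 0.503
grasp_force: 0.0
```

Call:
{"api": "apply_moves", "payload": {
  "deltas": [
    {"dp": [246,308,0],"rotation": [0,0,0.645],"gripper": 0},
    {"dp": [246,308,0],"rotation": [0,0,0.645],"gripper": 0},
    {"dp": [246,308,0],"rotation": [0,0,0.645],"gripper": 0},
    {"dp": [246,308,0],"rotation": [0,0,0.645],"gripper": 0},
    {"dp": [246,308,0],"rotation": [0,0,0.645],"gripper": 0},
    {"dp": [246,308,0],"rotation": [0,0,0.645],"gripper": 0},
    {"dp": [246,308,0],"rotation": [0,0,0.645],"gripper": 0},
    {"dp": [246,308,0],"rotation": [0,0,0.645],"gripper": 0}
  ]
}}

```text
time_s: 9.9
tool_pos: [0.498, 0.312, 0.2449]
eef_rot: [-0.0, 0.685, 0.728, 0.001]
ft_force: [1.1, -0.2, 0.2]
finger_gap: 0.497
grasp_force: 0.0
```

```bash
python3 - <<'E'
from h import *
s=save('wrist','w4'); p,R,o=pose(); print(p,o['q'].round(2)); print(proj(s,(.516,.364,.116)),proj(s,(.519,.311,.116)))
cv2.imwrite('pics/w4b.png',np.clip(s['img'][:,:,::-1].astype(float)*1.8+20,0,255).astype(np.uint8))
E
```

```text
[0.49831436 0.31789238 0.24418301] [ 0.47 -0.02  1.77  0.01  1.38  0.41]
[344.9661455  124.29192448] [343.32343784 193.57912593]
```

View pics/w4b.png

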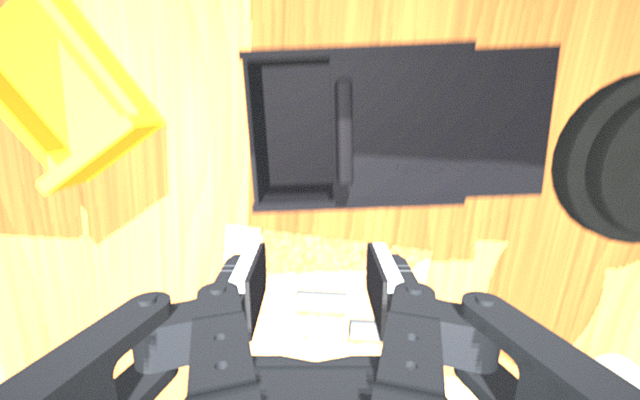

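In this wrist view the rib runs from (344,77) to (344,183). The box rail corners are at (244,53), (256,208), (474,43) and (464,203).

```bash
python3 - <<'E'
from h import *
s=load('w4')
c=[ray(s,u,v,.095) for u,v in [(244,53),(256,208),(474,43),(464,203)]]
for x in c: print(x.round(4))
print('ctr',np.mean(c,0)); 
r=[ray(s,344,v,.116) for v in (78,183)]; print(r, np.mean(r,0))
d=c[2]+c[3]-c[0]-c[1]; print('yaw',np.degrees(np.arctan2(d[1],d[0])))
E
```

```text
[0.4365 0.4115 0.095 ]
[0.4477 0.2888 0.095 ]
[0.6104 0.429  0.095 ]
[0.6237 0.3038 0.095 ]
ctr [0.52960047 0.35830166 0.095     ]
[array([0.51266981, 0.39653196, 0.116     ]), array([0.51885189, 0.31946089, 0.116     ])] [0.51576085 0.35799642 0.116     ]
yaw 5.298327714491277
```

```bash
python3 - <<'E'
from h import *
D=down(np.radians(-85))
plan([((.516,.358,.15),D),((.516,.358,.098),D)])
E
```

```text
[38.3 20.2 94.4] [ 0.0006 -0.0064 -0.0232]
[ 0.  0. 52.] [0. 0. 0.]
```

Call:
{"api": "apply_moves", "payload": {
  "deltas": [
    {"dp": [20,10,40],"rotation": [0,0,-0.02],"gripper": 0},
    {"dp": [38,20,80],"rotation": [0,0,-0.02],"gripper": 0},
    {"dp": [38,20,94],"rotation": [0,0,-0.02],"gripper": 0},
    {"dp": [38,20,120],"rotation": [0,0,-0.02],"gripper": 0},
    {"dp": [38,20,146],"rotation": [0,0,-0.02],"gripper": 0},
    {"dp": [38,20,146],"rotation": [0,0,-0.02],"gripper": 0}
  ]
}}

```text
time_s: 10.55
tool_pos: [0.5129, 0.3474, 0.0953]
eef_rot: [-0.002, 0.678, 0.735, -0.003]
ft_force: [0.0, 0.1, 0.1]
finger_gap: 0.503
grasp_force: 0.0
```

Call:
{"api": "apply_moves", "payload": {
  "deltas": [
    {"dp": [0,0,0],"rotation": [0,0,0],"gripper": -1},
    {"dp": [0,0,0],"rotation": [0,0,0],"gripper": -1},
    {"dp": [0,0,0],"rotation": [0,0,0],"gripper": -1},
    {"dp": [0,0,0],"rotation": [0,0,0],"gripper": -1},
    {"dp": [0,0,0],"rotation": [0,0,0],"gripper": -1},
    {"dp": [0,0,0],"rotation": [0,0,0],"gripper": -1}
  ]
}}

```text
time_s: 11.15
tool_pos: [0.5166, 0.3502, 0.1022]
eef_rot: [0.001, 0.678, 0.735, 0.002]
ft_force: [0.5, -3.3, 6.6]
finger_gap: 0.118
grasp_force: 61.4
```

Call:
{"api": "apply_moves", "payload": {
  "deltas": [
    {"dp": [0,12,0],"rotation": [0,0,0],"gripper": -1},
    {"dp": [0,26,0],"rotation": [0,0,0],"gripper": -1},
    {"dp": [0,42,0],"rotation": [0,0,0],"gripper": -1},
    {"dp": [0,58,0],"rotation": [0,0,0],"gripper": -1},
    {"dp": [0,74,0],"rotation": [0,0,0],"gripper": -1},
    {"dp": [0,86,0],"rotation": [0,0,0],"gripper": -1},
    {"dp": [0,92,0],"rotation": [0,0,0],"gripper": -1},
    {"dp": [0,94,0],"rotation": [0,0,0],"gripper": -1}
  ]
}}

```text
time_s: 11.95
tool_pos: [0.6085, 0.3593, 0.1021]
eef_rot: [-0.002, 0.678, 0.735, 0.001]
ft_force: [-9.9, 1.3, 11.5]
finger_gap: 0.119
grasp_force: 62.0
```

Call:
{"api": "apply_moves", "payload": {
  "deltas": [
    {"dp": [0,4,0],"rotation": [0,0,0],"gripper": -1},
    {"dp": [0,4,0],"rotation": [0,0,0],"gripper": -1},
    {"dp": [0,4,0],"rotation": [0,0,0],"gripper": -1}
  ]
}}

```text
time_s: 12.25
tool_pos: [0.6087, 0.3593, 0.1021]
eef_rot: [-0.004, 0.677, 0.736, -0.002]
ft_force: [-18.2, -0.8, 16.4]
finger_gap: 0.122
grasp_force: 62.5
```

```bash
python3 - <<'E'
from h import *
p,R,o=pose(); print(p,o['ft_force'])
E
```

```text
[0.60865199 0.3593311  0.1021426 ] [-18.17379264  -0.83041265  16.41980591]
```

Call:
{"api": "apply_moves", "payload": {
  "deltas": [
    {"dp": [0,0,0],"rotation": [0,0,0],"gripper": 0},
    {"dp": [0,0,0],"rotation": [0,0,0],"gripper": 0},
    {"dp": [0,0,0],"rotation": [0,0,0],"gripper": 0},
    {"dp": [0,0,0],"rotation": [0,0,0],"gripper": 0},
    {"dp": [0,0,-40],"rotation": [0,0,0],"gripper": 0},
    {"dp": [0,0,-80],"rotation": [0,0,0],"gripper": 0},
    {"dp": [0,0,-120],"rotation": [0,0,0],"gripper": 0},
    {"dp": [0,0,-150],"rotation": [0,0,0],"gripper": 0}
  ]
}}

```text
time_s: 13.05
tool_pos: [0.6136, 0.3577, 0.2528]
eef_rot: [0.0, 0.678, 0.735, 0.002]
ft_force: [0.9, 0.2, 0.5]
finger_gap: 0.496
grasp_force: 0.0
```

```bash
python3 - <<'E'
from h import *
print(pose()[0]); plan([((.53,.13,.26),down(-.5)),((.53,.13,.26),down(0))])
E
```

```text
[0.61355364 0.35767957 0.25278134]
[-220.2 -101.5   -8.2] [ 0.0047 -0.0011 -0.9904]
[0. 0. 0.] [ 0.   0.  -0.5]
```

Call:
{"api": "apply_moves", "payload": {
  "deltas": [
    {"dp": [-220,-101,-8],"rotation": [0.004,0,-0.99],"gripper": 0},
    {"dp": [-220,-101,-8],"rotation": [0.004,0,-0.99],"gripper": 0},
    {"dp": [-220,-101,-8],"rotation": [0.004,0,-0.99],"gripper": 0},
    {"dp": [-220,-101,-8],"rotation": [0.004,0,-0.99],"gripper": 0},
    {"dp": [-220,-101,-8],"rotation": [0.004,0,-0.99],"gripper": 0},
    {"dp": [-220,-101,-8],"rotation": [0.004,0,-0.99],"gripper": 0},
    {"dp": [-220,-101,-8],"rotation": [0.004,0,-0.99],"gripper": 0},
    {"dp": [-220,-101,-8],"rotation": [0.004,0,-0.99],"gripper": 0}
  ]
}}

```text
time_s: 13.85
tool_pos: [0.5299, 0.1295, 0.2571]
eef_rot: [-0.001, 0.248, 0.969, -0.0]
ft_force: [0.1, -0.3, -0.5]
finger_gap: 0.498
grasp_force: 0.0
```

Call:
{"api": "apply_moves", "payload": {
  "deltas": [
    {"dp": [0,0,0],"rotation": [0,0,-0.5],"gripper": 0},
    {"dp": [0,0,0],"rotation": [0,0,-0.5],"gripper": 0},
    {"dp": [0,0,0],"rotation": [0,0,-0.5],"gripper": 0},
    {"dp": [0,0,0],"rotation": [0,0,-0.5],"gripper": 0},
    {"dp": [0,0,0],"rotation": [0,0,-0.5],"gripper": 0}
  ]
}}

```text
time_s: 14.35
tool_pos: [0.5299, 0.1304, 0.2569]
eef_rot: [-0.002, 0.001, 1.0, -0.0]
ft_force: [-0.1, 0.3, -0.2]
finger_gap: 0.5
grasp_force: 0.0
```

```bash
python3 - <<'E'
from h import *
s=save('wrist','w5'); p,R,o=pose(); print(p)
E
```

```text
[0.52991084 0.13030335 0.25690547]
```

View pics/w5.png

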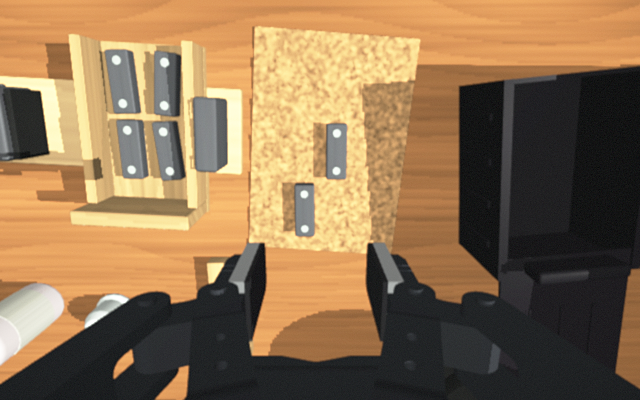

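Two weights are on the mat, with studs at (338,133)/(336,173) and (304,195)/(305,231). The tray holds four weights at the left.

```bash
python3 - <<'E'
from h import *
s=load('w5')
for (a,b) in [((304,195),(305,231)),((338,133),(336,173))]:
    A,B=ray(s,*a,.018),ray(s,*b,.018); d=B-A; print(((A+B)/2).round(4),np.degrees(np.arctan2(d[1],d[0])),np.linalg.norm(d))
for u,v in [(253,26),(420,40),(249,247)]: print(ray(s,u,v,.003).round(4))
W=ray(s,304.5,213,.018); V=ray(s,337,153,.018); D=down(-.02)
plan([((W[0],W[1],.04),D),((W[0],W[1],.008),D)])
print(proj(s,(.577,.115,.018)))
E
```

```text
[0.5806 0.1177 0.018 ] 0.9400305901864784 0.04186983658180394
[0.514  0.1531 0.018 ] -2.1247850234514876 0.042659455168726615
[0.3864 0.067  0.003 ]
[0.3999 0.2376 0.003 ]
[0.6269 0.0509 0.003 ]
[-51.2 -12.4 216.7] [-0.0002 -0.0032  0.0178]
[ 0.  0. 32.] [0. 0. 0.]
[302.00183309 210.10594383]
```

Call:
{"api": "apply_moves", "payload": {
  "deltas": [
    {"dp": [-40,-12,20],"rotation": [0,0,0],"gripper": 0},
    {"dp": [-51,-12,65],"rotation": [0,0,0],"gripper": 0},
    {"dp": [-51,-12,110],"rotation": [0,0,0],"gripper": 0},
    {"dp": [-51,-12,155],"rotation": [0,0,0],"gripper": 0},
    {"dp": [-51,-12,200],"rotation": [0,0,0],"gripper": 0},
    {"dp": [-51,-12,235],"rotation": [0,0,0],"gripper": 0},
    {"dp": [-51,-12,248],"rotation": [0,0,0],"gripper": 0},
    {"dp": [-51,-12,248],"rotation": [0,0,0],"gripper": 0}
  ]
}}

```text
time_s: 15.2
tool_pos: [0.5785, 0.118, 0.0067]
eef_rot: [-0.004, 0.0, 1.0, -0.0]
ft_force: [-0.4, 0.4, 0.2]
finger_gap: 0.497
grasp_force: 0.0
```

Call:
{"api": "apply_moves", "payload": {
  "deltas": [
    {"dp": [0,0,0],"rotation": [0,0,0],"gripper": -1},
    {"dp": [0,0,0],"rotation": [0,0,0],"gripper": -1},
    {"dp": [0,0,0],"rotation": [0,0,0],"gripper": -1},
    {"dp": [0,0,0],"rotation": [0,0,0],"gripper": -1},
    {"dp": [0,0,0],"rotation": [0,0,0],"gripper": -1},
    {"dp": [0,0,-40],"rotation": [0,0,0],"gripper": -1},
    {"dp": [0,0,-90],"rotation": [0,0,0],"gripper": -1},
    {"dp": [0,0,-140],"rotation": [0,0,0],"gripper": -1}
  ]
}}

```text
time_s: 16.0
tool_pos: [0.5795, 0.118, 0.1499]
eef_rot: [-0.002, -0.0, 1.0, -0.0]
ft_force: [0.4, -0.3, -0.6]
finger_gap: 0.231
grasp_force: 59.2
```

```bash
python3 - <<'E'
from h import *
p,R,o=pose(); print(p,o['finger_gap'],o['grasp_force']); D=down(0)
plan([((.55,.12,.21),D),((.53,.37,.21),D),((.53,.37,.12),D)])
E
```

```text
[0.57953019 0.11804117 0.14988145] 0.2314397358730377 59.1976797580719
[ 29.8   1.9 -60. ] [-0.0003 -0.0047  0.0001]
[ 20. 250.   0.] [0. 0. 0.]
[ 0.  0. 90.] [0. 0. 0.]
```

Call:
{"api": "apply_moves", "payload": {
  "deltas": [
    {"dp": [20,15,-50],"rotation": [0,0,0],"gripper": -1},
    {"dp": [40,60,-60],"rotation": [0,0,0],"gripper": -1},
    {"dp": [60,110,-60],"rotation": [0,0,0],"gripper": -1},
    {"dp": [65,160,-60],"rotation": [0,0,0],"gripper": -1},
    {"dp": [65,210,-60],"rotation": [0,0,0],"gripper": -1},
    {"dp": [65,248,-60],"rotation": [0,0,0],"gripper": -1},
    {"dp": [65,248,-20],"rotation": [0,0,0],"gripper": -1},
    {"dp": [65,248,20],"rotation": [0,0,0],"gripper": -1}
  ]
}}

```text
time_s: 16.8
tool_pos: [0.516, 0.3685, 0.1303]
eef_rot: [0.001, -0.001, 1.0, 0.001]
ft_force: [0.5, -0.2, -2.0]
finger_gap: 0.231
grasp_force: 59.3
```

Call:
{"api": "apply_moves", "payload": {
  "deltas": [
    {"dp": [0,0,30],"rotation": [0,0,0],"gripper": -1},
    {"dp": [0,0,60],"rotation": [0,0,0],"gripper": -1},
    {"dp": [0,0,60],"rotation": [0,0,0],"gripper": -1},
    {"dp": [0,0,60],"rotation": [0,0,0],"gripper": -0.2},
    {"dp": [0,0,60],"rotation": [0,0,0],"gripper": -0.2},
    {"dp": [0,0,60],"rotation": [0,0,0],"gripper": -0.2},
    {"dp": [0,0,10],"rotation": [0,0,0],"gripper": -0.2},
    {"dp": [0,0,-40],"rotation": [0,0,0],"gripper": -0.2}
  ]
}}

```text
time_s: 17.6
tool_pos: [0.5149, 0.3657, 0.17]
eef_rot: [-0.002, -0.0, 1.0, -0.001]
ft_force: [0.8, -0.1, 0.5]
finger_gap: 0.395
grasp_force: 0.0
```

```bash
python3 - <<'E'
from h import *
p,R,o=pose(); print(p,o['finger_gap'])
s=save('top','top2'); a=s['img'][90:235,140:470,::-1]
cv2.imwrite('pics/c2.png',cv2.resize(np.clip(a.astype(float)*1.5,0,255).astype(np.uint8),None,fx=2.4,fy=2.4,interpolation=cv2.INTER_CUBIC))
D=down(-.0)
plan([((.51,.30,.21),D),((.514,.1531,.21),D),((.514,.1531,.008),D)])
# studs: mat region difference from first top image
d=np.abs(s['img'].astype(int)-load('top1')['img']).sum(2)[130:222,230:302]; print((d>120).sum(), np.argwhere(d>120).mean(0)+[130,230])
E
```

```text
[0.51489769 0.36570041 0.17003958] 0.39471728882830404
[  9.7 -68.6 -27.8] [0.0085 0.0117 0.0003]
[  -4.  -146.9    0. ] [0. 0. 0.]
[  0.   0. 202.] [0. 0. 0.]
263 [163.31178707 279.7148289 ]
```

View pics/c2.png

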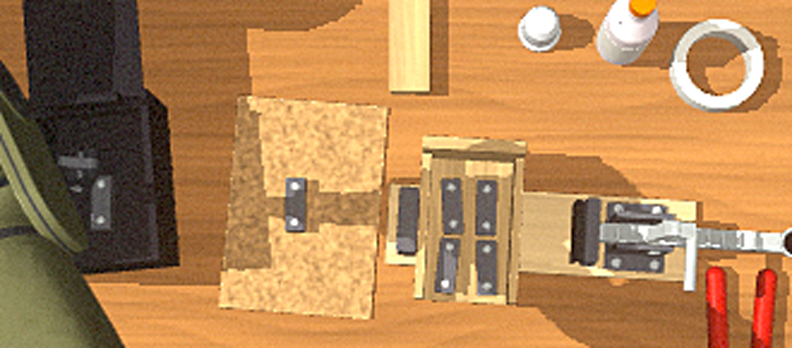

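The first weight is in the box at crop (100,200), and the second is still at crop (295,205).

Call:
{"api": "apply_moves", "payload": {
  "deltas": [
    {"dp": [5,-40,-28],"rotation": [0,0,0],"gripper": 0},
    {"dp": [5,-90,-28],"rotation": [0,0,0],"gripper": 0},
    {"dp": [5,-140,-28],"rotation": [0,0,0],"gripper": 0},
    {"dp": [3,-190,-28],"rotation": [0,0,0],"gripper": 0},
    {"dp": [1,-214,-10],"rotation": [0,0,0],"gripper": 0},
    {"dp": [1,-214,30],"rotation": [0,0,0],"gripper": 0},
    {"dp": [1,-214,70],"rotation": [0,0,0],"gripper": 0},
    {"dp": [1,-214,90],"rotation": [0,0,0],"gripper": 0}
  ]
}}

```text
time_s: 18.45
tool_pos: [0.5133, 0.1514, 0.0773]
eef_rot: [-0.002, 0.0, 1.0, -0.0]
ft_force: [-0.1, 0.1, 0.6]
finger_gap: 0.502
grasp_force: 0.0
```

```bash
python3 - <<'E'
from h import *
p,R,o=pose(); print(p)
s=save('wrist','w6'); im=s['img'].astype(int)
u,v=proj(s,(.514,.1531,.018)); print(u,v)
m=((im.max(2)<120)&(im.max(2)-im.min(2)<25)).astype(np.uint8); m[230:]=0
n,l,st,c=cv2.connectedComponentsWithStats(m)
for i in range(1,n):
    if st[i,4]>400: print(st[i],c[i].round(0))
plan([((.514,.1531,.008),down(0))])
E
```

```text
[0.51326399 0.15138917 0.0773005 ]
318.8011698158735 220.67623809861024
[  531    90   109   140 14186] [587. 163.]
[  17  123  108  107 7033] [ 83. 180.]
[  0 166  17  64 764] [  6. 203.]
[-3.   2.  66.6] [-0.0012 -0.0088 -0.0005]
```

Call:
{"api": "apply_moves", "payload": {
  "deltas": [
    {"dp": [-1,2,40],"rotation": [0,0,0],"gripper": 0},
    {"dp": [-1,2,66],"rotation": [0,0,0],"gripper": 0},
    {"dp": [-1,2,68],"rotation": [0,0,0],"gripper": 0},
    {"dp": [-1,2,68],"rotation": [0,0,0],"gripper": -1},
    {"dp": [-1,2,68],"rotation": [0,0,0],"gripper": -1},
    {"dp": [-1,2,68],"rotation": [0,0,0],"gripper": -1},
    {"dp": [-1,2,68],"rotation": [0,0,0],"gripper": -1},
    {"dp": [-1,2,68],"rotation": [0,0,0],"gripper": -1}
  ]
}}

```text
time_s: 19.3
tool_pos: [0.5172, 0.1546, 0.0138]
eef_rot: [0.001, -0.0, 1.0, 0.0]
ft_force: [-1.0, 0.1, 7.4]
finger_gap: 0.226
grasp_force: 59.6
```

Call:
{"api": "apply_moves", "payload": {
  "deltas": [
    {"dp": [0,0,-40],"rotation": [0,0,0],"gripper": -1},
    {"dp": [0,0,-90],"rotation": [0,0,0],"gripper": -1},
    {"dp": [0,0,-140],"rotation": [0,0,0],"gripper": -1},
    {"dp": [0,0,-190],"rotation": [0,0,0],"gripper": -1},
    {"dp": [0,0,-200],"rotation": [0,0,0],"gripper": -1},
    {"dp": [0,50,-200],"rotation": [0,0,0],"gripper": -1}
  ]
}}

```text
time_s: 19.9
tool_pos: [0.5183, 0.2015, 0.2157]
eef_rot: [0.003, 0.003, 1.0, 0.0]
ft_force: [0.3, 0.7, -0.9]
finger_gap: 0.223
grasp_force: 59.2
```

Call:
{"api": "apply_moves", "payload": {
  "deltas": [
    {"dp": [10,50,0],"rotation": [0,0,0],"gripper": -1},
    {"dp": [15,100,0],"rotation": [0,0,0],"gripper": -1},
    {"dp": [15,138,0],"rotation": [0,0,0],"gripper": -1},
    {"dp": [15,138,40],"rotation": [0,0,0],"gripper": -1},
    {"dp": [15,138,85],"rotation": [0,0,0],"gripper": -1},
    {"dp": [15,138,125],"rotation": [0,0,0],"gripper": -1},
    {"dp": [15,138,140],"rotation": [0,0,0],"gripper": -1},
    {"dp": [15,138,140],"rotation": [0,0,0],"gripper": -1}
  ]
}}

```text
time_s: 20.7
tool_pos: [0.498, 0.3408, 0.0678]
eef_rot: [-0.004, -0.0, 1.0, -0.002]
ft_force: [-0.5, -0.1, -0.9]
finger_gap: 0.231
grasp_force: 59.2
```

Call:
{"api": "apply_moves", "payload": {
  "deltas": [
    {"dp": [0,0,0],"rotation": [0,0,0],"gripper": -0.2},
    {"dp": [0,0,0],"rotation": [0,0,0],"gripper": -0.2},
    {"dp": [0,0,0],"rotation": [0,0,0],"gripper": -0.2},
    {"dp": [0,0,-50],"rotation": [0,0,0],"gripper": -0.2},
    {"dp": [0,0,-100],"rotation": [0,0,0],"gripper": -0.2},
    {"dp": [0,0,-150],"rotation": [0,0,0],"gripper": 0},
    {"dp": [0,0,-180],"rotation": [0,0,0],"gripper": 0}
  ]
}}

```text
time_s: 21.4
tool_pos: [0.5025, 0.3431, 0.2586]
eef_rot: [0.003, -0.0, 1.0, 0.002]
ft_force: [-0.1, 0.1, 0.9]
finger_gap: 0.497
grasp_force: 0.0
```

```bash
python3 - <<'E'
from h import *
s=save('top','top3'); p,R,o=pose(); print(p)
b=clamp(.078,0,.26); print(b)
# mat still empty? dark pixels in mat
D1=down(-.8); D=down(PSI-np.pi/2)
plan([((.53,.2,.26),D1),((b[0],b[1]-.0,.26),D)])
im=s['img'].astype(int)[133:220,238:298]; print(((im.max(2)-im.min(2)<20)).sum())
# tray from wrist picture w5: board-top corners etc
w=load('w5')
for u,v,z in [(72,215,.082),(192,228,.082),(190,215,.082),(72,36,.054),(190,41,.054)]: print(ray(w,u,v,z).round(4))
E
```

```text
[0.50420192 0.3440624  0.26382568]
[ 0.56283742 -0.04503352  0.26      ]
[ -25.7 -144.1    2.9] [0.0127 0.0081 0.8001]
[-198.7 -147.2    0. ] [0.     0.     0.8354]
0
[ 0.5624 -0.0959  0.082 ]
[0.5754 0.0143 0.082 ]
[0.5627 0.0135 0.082 ]
[ 0.4043 -0.0866  0.054 ]
[0.4086 0.0182 0.054 ]
```

Call:
{"api": "apply_moves", "payload": {
  "deltas": [
    {"dp": [-26,-144,2],"rotation": [0,0,0.8],"gripper": 0},
    {"dp": [-26,-144,2],"rotation": [0,0,0.8],"gripper": 0},
    {"dp": [-26,-144,2],"rotation": [0,0,0.8],"gripper": 0},
    {"dp": [-26,-144,2],"rotation": [0,0,0.8],"gripper": 0},
    {"dp": [-26,-144,2],"rotation": [0,0,0.8],"gripper": 0},
    {"dp": [-26,-144,2],"rotation": [0,0,0.8],"gripper": 0},
    {"dp": [-26,-144,2],"rotation": [0,0,0.8],"gripper": 0}
  ]
}}

```text
time_s: 22.15
tool_pos: [0.5272, 0.1979, 0.2504]
eef_rot: [-0.0, 0.389, 0.921, 0.0]
ft_force: [-0.2, 0.4, 0.1]
finger_gap: 0.5
grasp_force: 0.0
```

Call:
{"api": "apply_moves", "payload": {
  "deltas": [
    {"dp": [-199,-147,0],"rotation": [0,0,0.835],"gripper": 0},
    {"dp": [-199,-147,0],"rotation": [0,0,0.835],"gripper": 0},
    {"dp": [-199,-147,0],"rotation": [0,0,0.835],"gripper": 0},
    {"dp": [-199,-147,0],"rotation": [0,0,0.835],"gripper": 0},
    {"dp": [-199,-147,0],"rotation": [0,0,0.835],"gripper": 0},
    {"dp": [-199,-147,0],"rotation": [0,0,0.835],"gripper": 0},
    {"dp": [-199,-147,0],"rotation": [0,0,0.835],"gripper": 0},
    {"dp": [-199,-147,0],"rotation": [0,0,0.835],"gripper": 0}
  ]
}}

```text
time_s: 22.95
tool_pos: [0.5601, -0.0467, 0.2495]
eef_rot: [-0.001, 0.728, 0.685, -0.001]
ft_force: [0.0, -0.2, -0.9]
finger_gap: 0.498
grasp_force: 0.0
```

```bash
python3 - <<'E'
from h import *
s=save('wrist','w7'); p,R,o=pose(); print(p,o['q'].round(2))
for y in (-.055,.055): print(proj(s,clamp(.071,y,.082)),proj(s,clamp(.085,y,.082)))
E
```

```text
[ 0.56007759 -0.04629551  0.24937564] [-0.18 -0.08  1.83 -0.    1.4  -0.12]
[312.04607308 236.67036003] [327.22235282 236.73035578]
[312.05773569 114.11961285] [328.66672337 114.16784348]
```

View pics/w7.png

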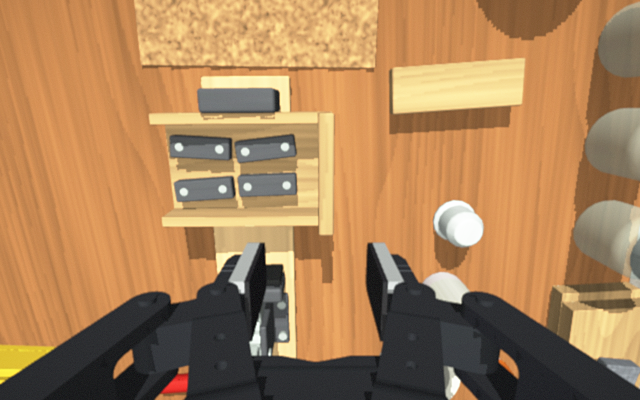

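The board top spans columns 319-333 and rows 113-235, so it sits about 5 mm further +x than predicted. I'll correct for that and grip it.

Call:
{"api": "apply_moves", "payload": {
  "deltas": [
    {"dp": [1,7,45],"rotation": [0,0,0],"gripper": -0.1},
    {"dp": [1,7,90],"rotation": [0,0,0],"gripper": -0.1},
    {"dp": [1,7,130],"rotation": [0,0,0],"gripper": -0.1},
    {"dp": [1,7,160],"rotation": [0,0,0],"gripper": -0.1},
    {"dp": [1,7,185],"rotation": [0,0,0],"gripper": -0.1},
    {"dp": [1,7,202],"rotation": [0,0,0],"gripper": -0.1},
    {"dp": [1,7,202],"rotation": [0,0,0],"gripper": -0.1}
  ]
}}

```text
time_s: 23.7
tool_pos: [0.5641, -0.0448, 0.0439]
eef_rot: [-0.003, 0.728, 0.685, -0.003]
ft_force: [-0.7, 0.2, -0.4]
finger_gap: 0.452
grasp_force: 0.0
```

Call:
{"api": "apply_moves", "payload": {
  "deltas": [
    {"dp": [0,0,0],"rotation": [0,0,0],"gripper": -1},
    {"dp": [0,0,0],"rotation": [0,0,0],"gripper": -1},
    {"dp": [0,0,0],"rotation": [0,0,0],"gripper": -1},
    {"dp": [0,0,0],"rotation": [0,0,0],"gripper": -1},
    {"dp": [0,0,0],"rotation": [0,0,0],"gripper": -1},
    {"dp": [0,0,0],"rotation": [0,0,0],"gripper": -1}
  ]
}}

```text
time_s: 24.3
tool_pos: [0.5679, -0.0466, 0.0485]
eef_rot: [0.0, 0.729, 0.684, -0.0]
ft_force: [1.6, 0.7, 5.7]
finger_gap: 0.157
grasp_force: 60.3
```

```bash
python3 - <<'E'
from h import *
p,R,o=pose(); print(p,o['finger_gap'],o['grasp_force'],o['ft_force'],R.as_matrix().round(3))
D=down(PSI-np.pi/2)
plan([(p+[0,0,.17],D),((.62,.12,.30),D),((.66,.358,.30),down(np.radians(-85)))])
E
```

```text
[ 0.56786268 -0.04663515  0.04852285] 0.1568700351740672 60.31412065029144 [1.61899863 0.71421492 5.68335997] [[ 0.064  0.998  0.   ]
 [ 0.998 -0.064 -0.   ]
 [-0.     0.    -1.   ]]
[-1.0e-01  0.0e+00 -1.7e+02] [0.0003 0.0004 0.0006]
[169.7  41.3 -81.5] [0. 0. 0.]
[240.1  24.6   0. ] [ 0.      0.     -0.1518]
```

```bash
cat >> h.py <<'E'
YB=np.radians(5.)
def tip(th,fx,fz):
    B=Ro.from_euler('z',YB); T=B*Ro.from_euler('y',-th)
    front=np.array([.532,.358,0])+B.apply([fx,0,0])+[0,0,fz]
    return front-T.apply([-.163,0,-.0285]), T*B.inv()*down(YB-np.pi/2)
E
python3 - <<'E'
from h import *
p,R,o=pose(); D=down(PSI-np.pi/2)
up=p+[0,0,.19]
plan([(up,D),((.62,.12,.26),D),tip(0,.025,.21),tip(.3,.025,.16)])
p0,R0=tip(.3,.025,.16)
for th,z in [(.4,.14),(.5,.125),(.6,.12),(.7,.12),(.8,.12),(.9,.12)]:
    q,Q=tip(th,.025,z); print((R0.inv().apply(q-p0)*1000).round(1),(R0.inv()*Q).as_rotvec().round(3))
E
```

```text
[-1.0e-01  0.0e+00 -1.9e+02] [0.0003 0.0004 0.0006]
[169.7  41.3 -21.5] [0. 0. 0.]
[260.3  82.7  21.5] [ 0.      0.     -0.1518]
[  0.  -15.7   3.1] [-0.3  0.   0. ]
[-0.  -9.6  3. ] [-0.1  0.   0. ]
[ -0.  -19.3   1.6] [-0.2  0.   0. ]
[ -0.  -27.5  -8.7] [-0.3  0.   0. ]
[ -0.  -35.8 -23. ] [-0.4  0.   0. ]
[ -0.  -45.4 -36.4] [-0.5  0.  -0. ]
[  0.  -56.4 -48.8] [-0.6  0.   0. ]
```

Call:
{"api": "apply_moves", "payload": {
  "deltas": [
    {"dp": [0,0,-10],"rotation": [0,0,0],"gripper": -1},
    {"dp": [0,0,-20],"rotation": [0,0,0],"gripper": -1},
    {"dp": [0,0,-40],"rotation": [0,0,0],"gripper": -1},
    {"dp": [0,0,-65],"rotation": [0,0,0],"gripper": -1},
    {"dp": [0,0,-95],"rotation": [0,0,0],"gripper": -1},
    {"dp": [0,0,-130],"rotation": [0,0,0],"gripper": -1},
    {"dp": [0,0,-165],"rotation": [0,0,0],"gripper": -1},
    {"dp": [0,0,-190],"rotation": [0,0,0],"gripper": -1}
  ]
}}

```text
time_s: 25.1
tool_pos: [0.5666, -0.0463, 0.2386]
eef_rot: [-0.001, 0.729, 0.684, -0.001]
ft_force: [0.1, -0.2, -6.9]
finger_gap: 0.151
grasp_force: 59.0
```

```bash
python3 - <<'E'
from h import *
s=save('side','s1'); p,R,o=pose(); print(p,o['ft_force'],o['finger_gap'],R.as_matrix().round(3)[:,2])
a=s['img'][60:290,230:450,::-1]
cv2.imwrite('pics/s1c.png',cv2.resize(a,None,fx=2.5,fy=2.5,interpolation=cv2.INTER_CUBIC))
E
```

```text
[ 0.56845356 -0.04660626  0.24360728] [ 0.61524638 -0.77610693 -1.79058759] 0.15219304191629035 [ 0.004 -0.001 -1.   ]
```

View pics/s1c.png

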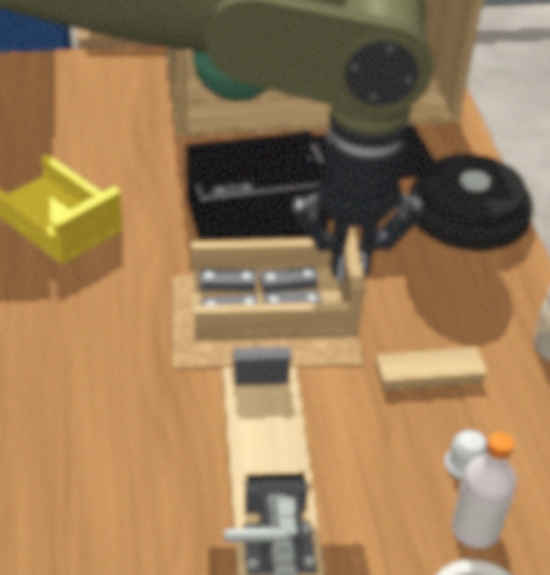

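```bash
python3 - <<'E'
from h import *
s=load('side0');t=load('top0')
# pot knob triangulate: side (419,132) top (191,48)
def pt(s,u,v):
    c=-s['R'].T@s['t']; d=s['R'].T@np.linalg.inv(s['K'])@np.array([u,v,1.]); return c,d/np.linalg.norm(d)
(c1,d1),(c2,d2)=pt(s,419,132),pt(t,191,48)
A=np.column_stack([d1,-d2]); x=np.linalg.lstsq(A,c2-c1,rcond=None)[0]; print(c1+x[0]*d1,c2+x[1]*d2)
for z in (0,.05): print(ray(s,418,158,z),ray(t,195,87,z))
E
```

```text
[0.83365198 0.33820922 0.05871115] [0.83978431 0.33746997 0.06100042]
[0.82085166 0.26605006 0.        ] [0.75559537 0.34090054 0.        ]
[0.79649887 0.2081303  0.05      ] [0.73952467 0.32752035 0.05      ]
```

The pot is only about 60 mm tall at (0.835,0.34), so it isn't in the way. The tray is level with all four weights, so I'll carry it over the box.

Call:
{"api": "apply_moves", "payload": {
  "deltas": [
    {"dp": [15,4,-5],"rotation": [0,0,0],"gripper": -1},
    {"dp": [40,10,-10],"rotation": [0,0,0],"gripper": -1},
    {"dp": [70,17,-20],"rotation": [0,0,0],"gripper": -1},
    {"dp": [100,25,-20],"rotation": [0,0,0],"gripper": -1},
    {"dp": [130,33,-20],"rotation": [0,0,0],"gripper": -1},
    {"dp": [155,39,-20],"rotation": [0,0,0],"gripper": -1},
    {"dp": [170,41,-20],"rotation": [0,0,0],"gripper": -1},
    {"dp": [170,41,-20],"rotation": [0,0,0],"gripper": -1}
  ]
}}

```text
time_s: 25.95
tool_pos: [0.6179, 0.1227, 0.2541]
eef_rot: [-0.002, 0.729, 0.685, -0.003]
ft_force: [0.7, -2.0, -7.8]
finger_gap: 0.15
grasp_force: 59.2
```

Call:
{"api": "apply_moves", "payload": {
  "deltas": [
    {"dp": [20,6,0],"rotation": [0,0,-0.02],"gripper": -1},
    {"dp": [55,18,3],"rotation": [0,0,-0.04],"gripper": -1},
    {"dp": [95,30,5],"rotation": [0,0,-0.06],"gripper": -1},
    {"dp": [135,43,8],"rotation": [0,0,-0.08],"gripper": -1},
    {"dp": [175,56,10],"rotation": [0,0,-0.1],"gripper": -1},
    {"dp": [215,69,10],"rotation": [0,0,-0.13],"gripper": -1},
    {"dp": [245,79,10],"rotation": [0,0,-0.15],"gripper": -1},
    {"dp": [260,83,10],"rotation": [0,0,-0.15],"gripper": -1}
  ]
}}

```text
time_s: 26.75
tool_pos: [0.7185, 0.3772, 0.2442]
eef_rot: [-0.002, 0.675, 0.737, -0.002]
ft_force: [-0.1, 0.4, -7.9]
finger_gap: 0.152
grasp_force: 59.3
```

Call:
{"api": "apply_moves", "payload": {
  "deltas": [
    {"dp": [0,0,0],"rotation": [0,0,0],"gripper": -1},
    {"dp": [0,0,0],"rotation": [0,0,0],"gripper": -1}
  ]
}}

```text
time_s: 26.95
tool_pos: [0.7181, 0.3742, 0.2448]
eef_rot: [-0.001, 0.676, 0.737, -0.002]
ft_force: [0.1, -0.5, -8.2]
finger_gap: 0.156
grasp_force: 59.3
```

```bash
python3 - <<'E'
from h import *
p,R,o=pose(); print(p,o['finger_gap'],R.as_matrix().round(3),o['q'].round(2))
s=save('side','s2'); plan([tip(.3,.025,.16)])
a=s['img'][40:240,230:450,::-1]
cv2.imwrite('pics/s2c.png',cv2.resize(a,None,fx=2.5,fy=2.5,interpolation=cv2.INTER_CUBIC))
E
```

```text
[0.71807535 0.37422262 0.2447691 ] 0.15556745079928758 [[-0.086  0.996 -0.005]
 [ 0.996  0.086 -0.002]
 [-0.002 -0.005 -1.   ]] [0.41 0.47 1.21 0.   1.47 0.33]
[  0.5 -14.5   9.9] [-0.3048  0.0016 -0.0016]
```

Call:
{"api": "apply_moves", "payload": {
  "deltas": [
    {"dp": [0,-3,2],"rotation": [-0.05,0,0],"gripper": -1},
    {"dp": [0,-5,4],"rotation": [-0.1,0,0],"gripper": -1},
    {"dp": [0,-8,6],"rotation": [-0.15,0,0],"gripper": -1},
    {"dp": [0,-10,8],"rotation": [-0.2,0,0],"gripper": -1},
    {"dp": [0,-13,9],"rotation": [-0.25,0,0],"gripper": -1},
    {"dp": [0,-15,10],"rotation": [-0.3,0,0],"gripper": -1}
  ]
}}

```text
time_s: 27.6
tool_pos: [0.7025, 0.3716, 0.2363]
eef_rot: [0.1, 0.669, 0.728, 0.109]
ft_force: [0.0, -0.2, -8.5]
finger_gap: 0.156
grasp_force: 59.4
```

Call:
{"api": "apply_moves", "payload": {
  "deltas": [
    {"dp": [0,-5,1.5],"rotation": [-0.05,0,0],"gripper": -1},
    {"dp": [0,-9.6,3],"rotation": [-0.1,0,0],"gripper": -1},
    {"dp": [0,-14.5,2.5],"rotation": [-0.15,0,0],"gripper": -1},
    {"dp": [0,-19.3,1.6],"rotation": [-0.2,0,0],"gripper": -1},
    {"dp": [0,-23.5,-3.5],"rotation": [-0.25,0,0],"gripper": -1},
    {"dp": [0,-27.5,-8.7],"rotation": [-0.3,0,0],"gripper": -1},
    {"dp": [0,-27.5,-8.7],"rotation": [-0.3,0,0],"gripper": -1},
    {"dp": [0,-27.5,-8.7],"rotation": [-0.3,0,0],"gripper": -1}
  ]
}}

```text
time_s: 28.4
tool_pos: [0.6749, 0.3702, 0.2389]
eef_rot: [0.199, 0.647, 0.704, 0.217]
ft_force: [0.5, 0.4, -2.3]
finger_gap: 0.156
grasp_force: 60.4
```

Call:
{"api": "apply_moves", "payload": {
  "deltas": [
    {"dp": [0,0,0],"rotation": [0,0,0],"gripper": -1},
    {"dp": [0,0,0],"rotation": [0,0,0],"gripper": -1},
    {"dp": [0,0,0],"rotation": [0,0,0],"gripper": -1},
    {"dp": [0,0,0],"rotation": [0,0,0],"gripper": -1},
    {"dp": [0,0,0],"rotation": [0,0,0],"gripper": -1},
    {"dp": [0,0,0],"rotation": [0,0,0],"gripper": -1}
  ]
}}

```text
time_s: 29.0
tool_pos: [0.6746, 0.371, 0.2366]
eef_rot: [0.199, 0.646, 0.704, 0.217]
ft_force: [-0.2, 0.5, -2.2]
finger_gap: 0.159
grasp_force: 60.4
```

```bash
python3 - <<'E'
from h import *
p,R,o=pose(); print(p,o['finger_gap'],o['ft_force'])
s=save('side','s3')
a=s['img'][40:240,230:450,::-1].astype(float)*1.3
cv2.imwrite('pics/s3c.png',cv2.resize(np.clip(a,0,255).astype(np.uint8),None,fx=2.5,fy=2.5,interpolation=cv2.INTER_CUBIC))
p0,R0=tip(.6,.025,.12)
for th in (.7,.8,.9):
    q,Q=tip(th,.025,.12); print((R0.inv().apply(q-p0)*1000).round(1),(R0.inv()*Q).as_rotvec().round(3))
E
```

```text
[0.67464319 0.37100678 0.23664507] 0.15890968867965014 [-0.2470753   0.54457733 -2.16292305]
[  0.   -3.7 -16.1] [-0.1  0.   0. ]
[  0.   -8.9 -31.8] [-0.2  0.  -0. ]
[  0.  -15.7 -46.9] [-0.3  0.   0. ]
```

View pics/s3c.png

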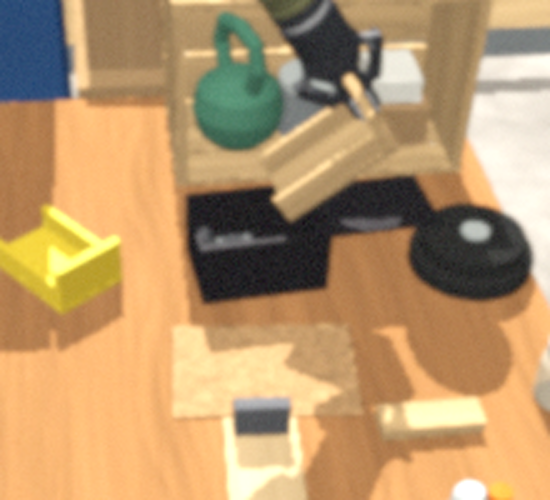

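All four weights left the tray: the wrist load dropped to about 2 N, and the picture shows the tray empty. I'll level it, lift, and take it to the mat.

```bash
python3 - <<'E'
from h import *
D=down(PSI-np.pi/2); B=down(YB-np.pi/2)
t=np.array([.512+.078*.998,.142-.005,0])
plan([((.69,.372,.29),B),((.65,.25,.28),D),(t+[0,0,.15],D),(t+[0,0,.041],D)])
E
```

```text
[ -0.3  42.8 -35.5] [ 5.968e-01  4.000e-04 -1.200e-03]
[-118.   -50.5   10. ] [0.     0.     0.1518]
[-116.6  -52.7  130. ] [0. 0. 0.]
[  0.   0. 109.] [0. 0. 0.]
```

Call:
{"api": "apply_moves", "payload": {
  "deltas": [
    {"dp": [0,7,-15],"rotation": [0.05,0,0],"gripper": -1},
    {"dp": [0,15,-25],"rotation": [0.15,0,0],"gripper": -1},
    {"dp": [0,23,-35],"rotation": [0.27,0,0],"gripper": -1},
    {"dp": [0,30,-35],"rotation": [0.4,0,0],"gripper": -1},
    {"dp": [0,38,-35],"rotation": [0.5,0,0],"gripper": -1},
    {"dp": [0,43,-35],"rotation": [0.597,0,0],"gripper": -1},
    {"dp": [0,43,-35],"rotation": [0.597,0,0],"gripper": -1}
  ]
}}

```text
time_s: 29.75
tool_pos: [0.6931, 0.3718, 0.289]
eef_rot: [0.0, 0.677, 0.736, 0.0]
ft_force: [0.2, -0.6, -1.0]
finger_gap: 0.158
grasp_force: 60.3
```

Call:
{"api": "apply_moves", "payload": {
  "deltas": [
    {"dp": [-30,-12,2],"rotation": [0,0,0.04],"gripper": -1},
    {"dp": [-70,-30,6],"rotation": [0,0,0.09],"gripper": -1},
    {"dp": [-105,-45,10],"rotation": [0,0,0.14],"gripper": -1},
    {"dp": [-118,-50,10],"rotation": [0,0,0.152],"gripper": -1},
    {"dp": [-118,-50,10],"rotation": [0,0,0.152],"gripper": -1}
  ]
}}

```text
time_s: 30.25
tool_pos: [0.6501, 0.2491, 0.2802]
eef_rot: [0.001, 0.731, 0.683, 0.001]
ft_force: [0.1, -0.9, -1.8]
finger_gap: 0.155
grasp_force: 60.3
```

Call:
{"api": "apply_moves", "payload": {
  "deltas": [
    {"dp": [-30,-14,20],"rotation": [0,0,0],"gripper": -1},
    {"dp": [-60,-28,50],"rotation": [0,0,0],"gripper": -1},
    {"dp": [-95,-43,90],"rotation": [0,0,0],"gripper": -1},
    {"dp": [-117,-53,115],"rotation": [0,0,0],"gripper": -1},
    {"dp": [-117,-53,130],"rotation": [0,0,0],"gripper": -1},
    {"dp": [-117,-53,130],"rotation": [0,0,0],"gripper": -1},
    {"dp": [-117,-53,130],"rotation": [0,0,0],"gripper": -1}
  ]
}}

```text
time_s: 30.95
tool_pos: [0.5915, 0.1387, 0.1512]
eef_rot: [0.001, 0.73, 0.684, 0.001]
ft_force: [0.3, 0.6, -0.9]
finger_gap: 0.156
grasp_force: 60.4
```

```bash
python3 - <<'E'
from h import *
p,R,o=pose(); print(p,o['finger_gap'],o['ft_force'],R.as_matrix().round(3)[:,2])
s=save('top','top4')
D=down(PSI-np.pi/2); plan([((.5898,.137,.041),D)])
a=s['img'][90:235,140:470,::-1].astype(float); a[:,:70]*=2
cv2.imwrite('pics/c4.png',cv2.resize(np.clip(a*1.5,0,255).astype(np.uint8),None,fx=2.4,fy=2.4,interpolation=cv2.INTER_CUBIC))
E
```

```text
[0.59147587 0.13869998 0.1512045 ] 0.15556485576994683 [ 0.27487856  0.63011964 -0.92409398] [ 0.003  0.001 -1.   ]
[ -2.   -2.6 111.1] [ 0.0041 -0.0013  0.0001]
```

View pics/c4.png

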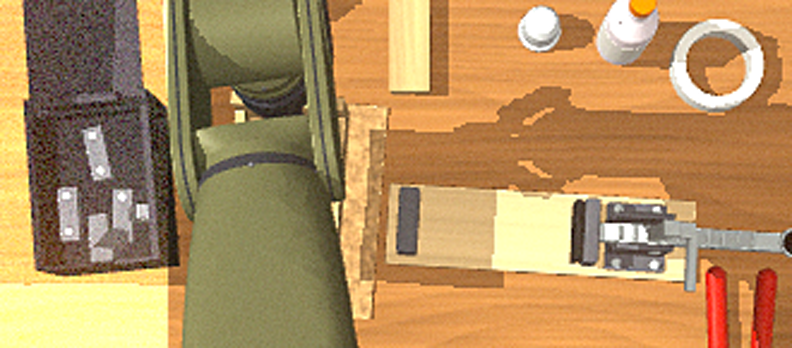

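The box interior shows the weights lying low, around crop (68-142, 130-255). Now I'll lower the tray onto the mat.

Call:
{"api": "apply_moves", "payload": {
  "deltas": [
    {"dp": [-2,-2,40],"rotation": [0,0,0],"gripper": -1},
    {"dp": [-2,-2,75],"rotation": [0,0,0],"gripper": -1},
    {"dp": [-2,-2,95],"rotation": [0,0,0],"gripper": -1},
    {"dp": [-2,-2,104],"rotation": [0,0,0],"gripper": -1},
    {"dp": [-2,-2,108],"rotation": [0,0,0],"gripper": -1},
    {"dp": [-2,-2,110],"rotation": [0,0,0],"gripper": -1},
    {"dp": [-2,-2,110],"rotation": [0,0,0],"gripper": -1}
  ]
}}

```text
time_s: 31.7
tool_pos: [0.5895, 0.1358, 0.0416]
eef_rot: [0.001, 0.73, 0.684, 0.001]
ft_force: [-0.0, -0.4, -1.9]
finger_gap: 0.155
grasp_force: 60.4
```

Call:
{"api": "apply_moves", "payload": {
  "deltas": [
    {"dp": [0,0,1],"rotation": [0,0,0],"gripper": -1},
    {"dp": [0,0,2],"rotation": [0,0,0],"gripper": -1},
    {"dp": [0,0,3],"rotation": [0,0,0],"gripper": -1},
    {"dp": [0,0,3],"rotation": [0,0,0],"gripper": -1}
  ]
}}

```text
time_s: 32.1
tool_pos: [0.5891, 0.1355, 0.0395]
eef_rot: [0.0, 0.73, 0.683, 0.001]
ft_force: [-3.3, -0.2, 8.4]
finger_gap: 0.155
grasp_force: 61.8
```

Contact. Releasing, rising, and looking.

Call:
{"api": "apply_moves", "payload": {
  "deltas": [
    {"dp": [0,0,0],"rotation": [0,0,0],"gripper": -0.4},
    {"dp": [0,0,0],"rotation": [0,0,0],"gripper": -0.2},
    {"dp": [0,0,0],"rotation": [0,0,0],"gripper": -0.2},
    {"dp": [0,0,0],"rotation": [0,0,0],"gripper": -0.2},
    {"dp": [0,0,-40],"rotation": [0,0,0],"gripper": -0.2},
    {"dp": [0,0,-90],"rotation": [0,0,0],"gripper": -0.1},
    {"dp": [0,0,-140],"rotation": [0,0,0],"gripper": 0},
    {"dp": [0,0,-180],"rotation": [0,0,0],"gripper": 0}
  ]
}}

```text
time_s: 32.9
tool_pos: [0.5885, 0.1354, 0.2201]
eef_rot: [0.001, 0.73, 0.683, 0.001]
ft_force: [0.0, -0.8, -0.1]
finger_gap: 0.504
grasp_force: 0.0
```

```bash
python3 - <<'E'
from h import *
p,R,o=pose(); print(p)
B=down(YB-np.pi/2)
plan([((.608,.354,.22),B),((.608,.354,.10),B)])
E
```

```text
[0.58853098 0.13544146 0.22010509]
[219.4   5.    0.3] [ 0.0027 -0.0005 -0.1533]
[  0.   0. 120.] [0. 0. 0.]
```

Call:
{"api": "apply_moves", "payload": {
  "deltas": [
    {"dp": [219,5,0],"rotation": [0,0,-0.153],"gripper": 0},
    {"dp": [219,5,0],"rotation": [0,0,-0.153],"gripper": 0},
    {"dp": [219,5,0],"rotation": [0,0,-0.153],"gripper": 0},
    {"dp": [219,5,0],"rotation": [0,0,-0.153],"gripper": 0},
    {"dp": [219,5,0],"rotation": [0,0,-0.153],"gripper": 0},
    {"dp": [219,5,0],"rotation": [0,0,-0.153],"gripper": 0},
    {"dp": [219,5,0],"rotation": [0,0,-0.153],"gripper": 0}
  ]
}}

```text
time_s: 33.6
tool_pos: [0.6073, 0.3529, 0.2164]
eef_rot: [0.0, 0.676, 0.737, -0.001]
ft_force: [0.1, -0.7, 0.3]
finger_gap: 0.501
grasp_force: 0.0
```

```bash
python3 - <<'E'
from h import *
s=save('wrist','w8'); p,R,o=pose(); print(p,proj(s,(.6087,.358,.116)))
B=down(YB-np.pi/2); plan([((.6085,.356,.10),B)])
cv2.imwrite('pics/w8b.png',np.clip(s['img'][:,:,::-1].astype(float)*1.8+20,0,255).astype(np.uint8))
E
```

```text
[0.60748932 0.35224997 0.21653099] [319.42350421 193.15093272]
[  3.7   1.4 116.5] [-0.0006  0.0008 -0.0011]
```

View pics/w8b.png

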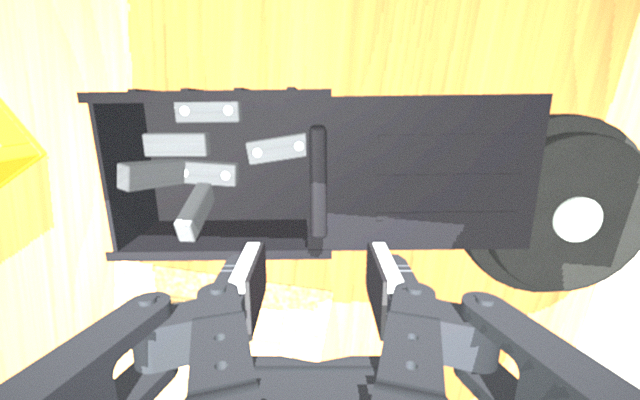

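All six weights are inside the box, and the rib is at column 318, where expected. I'm now over the 14-picture limit (this was the 15th), so I'll check the rest by numbers only.

Call:
{"api": "apply_moves", "payload": {
  "deltas": [
    {"dp": [4,1,45],"rotation": [0,0,0],"gripper": 0},
    {"dp": [4,1,90],"rotation": [0,0,0],"gripper": 0},
    {"dp": [4,1,116],"rotation": [0,0,0],"gripper": 0},
    {"dp": [4,1,116],"rotation": [0,0,0],"gripper": 0},
    {"dp": [4,1,116],"rotation": [0,0,0],"gripper": -1},
    {"dp": [4,1,116],"rotation": [0,0,0],"gripper": -1},
    {"dp": [4,1,116],"rotation": [0,0,0],"gripper": -1},
    {"dp": [4,1,116],"rotation": [0,0,0],"gripper": -1}
  ]
}}

```text
time_s: 34.45
tool_pos: [0.6087, 0.3575, 0.1044]
eef_rot: [0.001, 0.675, 0.737, 0.001]
ft_force: [-4.3, -2.1, 3.3]
finger_gap: 0.122
grasp_force: 59.9
```

Call:
{"api": "apply_moves", "payload": {
  "deltas": [
    {"dp": [0,0,0],"rotation": [0,0,0],"gripper": -1},
    {"dp": [0,-10,0],"rotation": [0,0,0],"gripper": -1},
    {"dp": [0,-25,0],"rotation": [0,0,0],"gripper": -1},
    {"dp": [0,-45,0],"rotation": [0,0,0],"gripper": -1},
    {"dp": [0,-65,0],"rotation": [0,0,0],"gripper": -1},
    {"dp": [0,-85,0],"rotation": [0,0,0],"gripper": -1},
    {"dp": [0,-105,0],"rotation": [0,0,0],"gripper": -1},
    {"dp": [0,-125,0],"rotation": [0,0,0],"gripper": -1}
  ]
}}

```text
time_s: 35.25
tool_pos: [0.4854, 0.3453, 0.1044]
eef_rot: [0.003, 0.675, 0.737, 0.002]
ft_force: [4.0, -9.1, 6.4]
finger_gap: 0.118
grasp_force: 60.3
```

Call:
{"api": "apply_moves", "payload": {
  "deltas": [
    {"dp": [0,-15,0],"rotation": [0,0,0],"gripper": -1},
    {"dp": [0,-26,0],"rotation": [0,0,0],"gripper": -1},
    {"dp": [0,-33,0],"rotation": [0,0,0],"gripper": -1},
    {"dp": [0,-36,0],"rotation": [0,0,0],"gripper": -1},
    {"dp": [0,-36,0],"rotation": [0,0,0],"gripper": -1}
  ]
}}

```text
time_s: 35.75
tool_pos: [0.4494, 0.3417, 0.1044]
eef_rot: [0.003, 0.675, 0.738, 0.001]
ft_force: [0.1, -11.0, 9.2]
finger_gap: 0.12
grasp_force: 60.6
```

Call:
{"api": "apply_moves", "payload": {
  "deltas": [
    {"dp": [0,-3,0],"rotation": [0,0,0],"gripper": -1},
    {"dp": [0,-4,0],"rotation": [0,0,0],"gripper": -1},
    {"dp": [0,-4,0],"rotation": [0,0,0],"gripper": -1}
  ]
}}

```text
time_s: 36.05
tool_pos: [0.4492, 0.3417, 0.1044]
eef_rot: [0.006, 0.675, 0.738, 0.004]
ft_force: [14.2, -10.3, -0.7]
finger_gap: 0.119
grasp_force: 59.5
```

Call:
{"api": "apply_moves", "payload": {
  "deltas": [
    {"dp": [0,-2,0],"rotation": [0,0,0],"gripper": -0.2},
    {"dp": [0,-2,0],"rotation": [0,0,0],"gripper": -0.2},
    {"dp": [0,-2,0],"rotation": [0,0,0],"gripper": -0.2},
    {"dp": [0,-2,0],"rotation": [0,0,0],"gripper": -0.2},
    {"dp": [0,-2,-40],"rotation": [0,0,0],"gripper": -0.2},
    {"dp": [0,-2,-90],"rotation": [0,0,0],"gripper": -0.2},
    {"dp": [0,-2,-140],"rotation": [0,0,0],"gripper": -0.2},
    {"dp": [0,-2,-160],"rotation": [0,0,0],"gripper": -0.2}
  ]
}}

```text
time_s: 36.85
tool_pos: [0.4433, 0.3446, 0.2676]
eef_rot: [0.001, 0.675, 0.737, 0.005]
ft_force: [-0.6, 0.1, 0.4]
finger_gap: 0.401
grasp_force: 0.0
```

Call:
{"api": "apply_moves", "payload": {
  "deltas": [
    {"dp": [60,-60,0],"rotation": [0,0,0],"gripper": -0.2},
    {"dp": [100,-100,0],"rotation": [0,0,0],"gripper": -0.2},
    {"dp": [150,-120,0],"rotation": [0,0,0],"gripper": -0.2},
    {"dp": [200,-120,0],"rotation": [0,0,0],"gripper": -0.2},
    {"dp": [200,-120,0],"rotation": [0,0,0],"gripper": -0.2},
    {"dp": [200,-120,0],"rotation": [0,0,0],"gripper": -0.2}
  ]
}}

```text
time_s: 37.45
tool_pos: [0.3021, 0.5354, 0.2604]
eef_rot: [-0.001, 0.674, 0.739, -0.0]
ft_force: [0.0, -0.6, 0.2]
finger_gap: 0.4
grasp_force: 0.0
```

```bash
python3 - <<'E'
from h import *
s=save('top','top5'); p,R,o=pose(); print(p,o['time_s'])
# numeric tray check: pine-coloured bright region of the tray vs predicted corners (arm may cover), post & moving jaw vs top1
D=np.array([.512,.142]); c,q=np.cos(PSI),np.sin(PSI)
t1=load('top1')['img'].astype(int); im=s['img'].astype(int)
d=np.abs(im-t1).sum(2)
# clamp area compare (jaw, pawl, post), bystanders
for n,(r0,r1,c0,c1) in dict(jawpawl=(165,215,375,432),post=(180,198,432,475),gripper=(200,262,430,470),bottle=(80,120,350,465),offcut=(78,132,300,322)).items(): print(n,(d[r0:r1,c0:c1]>90).mean().round(3))
# board top edge blob in the mat: wood distinct from cork by difference to top2 without weights
m=(d>60)[125:225,228:304].astype(np.uint8); n,l,st,cc=cv2.connectedComponentsWithStats(m); i=1+st[1:,4].argmax(); print(st[i]+[228,125,0,0,0])
pts=np.argwhere(l==i)[:,::-1]+[228,125]; print(cv2.minAreaRect(pts.astype(np.float32)))
print('pred',[proj(s,[D[0]+c*x-q*y,D[1]+q*x+c*y,z]).round(0) for x,y,z in [(.085,.055,.073),(.085,-.055,.073),(-.085,.055,.045),(-.085,-.055,.045)]])
E
```

```text
[0.3031439  0.53360738 0.26031313] 37.5
jawpawl 0.004
post 0.0
gripper 0.17
bottle 0.0
offcut 0.0
[ 242  138   62   72 2685]
((273.3901062011719, 173.79635620117188), (61.53249740600586, 69.92784118652344), 1.9091525077819824)
pred [array([245., 138.]), array([288., 141.]), array([241., 205.]), array([283., 208.])]
```

```bash
python3 - <<'E'
from h import *
for n in ('top0','top5'):
    im=load(n)['img'].astype(int); m=(im[...,0]>150)&(im[...,1]<70)&(im[...,2]<70); print(np.argwhere(m[195:265,425:475]).mean(0)+[195,425])
print(job_done())
E
```

```text
[223.21258134 447.50759219]
[224.10297483 446.88558352]
the job is handed in; nothing more can be done
None
```

I handed the job in after 37.5 s; no verdict came back. All six weights present are in the box, the lid is shut, the empty tray is on the mat, and the clamp is open with the pawl back and the bar drawn about 54 mm. The spring gripper, glue bottle and offcut had not moved in the final image check; I did not check the tape roll and door stop separately. I viewed 15 pictures, one over the limit of 14.

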